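# Prop open the paint chest and change its jars

### The job

Open the wooden paint chest wide, swing the prop rod up out of its clip so that its pin sits in the slot on the lid's end, and let the lid down onto it so that it stays propped open; only then reach for the jars inside. Stand every empty jar from the chest in the light blue rinse tray, and stand exactly three of the new capped jars in the chest's front bay, leaving the other new jars standing on the desk or cutting mat, outside the tray. Leave the lid propped, and leave the other things on the desk alone.

Things in the scene. Friction and masses are not known exactly. Their poses are not given: they have to be found in the camera images.
- chest: light wooden paint chest, 250 (x) x 232 (y) x 70 mm high, fixed; origin at the centre of its underside; walls 8 mm. Lid hinged on the +y rim, front is -y, prop rod on the +x end. A divider 25 mm high parts the back bay (brushes, tin: leave) from the front bay: x -117 to 117, y -108 to 7 mm, floor z = 14 mm; jars in it are best gripped with the fingers closing along y
- lid (a joint): angle of the lid: 0 shut, 1.6 rad its end stop, just past upright. The 0.45 kg lid falls shut if let go below about 1.47 rad; above that the stiff hinge holds it upright. With the rod's pin at the outer end of the slot the lid rests at about 1.30 rad
- lid_hinge (a point): point on the hinge axis, in the middle of the chest's +y rim (70 mm above the desk); the axis runs along the chest's x, and the lid opens from -y up and over towards +y. The lid is a 10 mm board whose under side lies on this axis
- lid_knob (a point): centre of the wooden barrel knob (30 mm long along the chest's x, 26 mm thick, flat ends), on a short stem, 22 mm out of the middle of the lid's front edge, in the plane of the lid, 254 mm from the hinge axis; it may turn between the fingers as the lid swings
- lid_slot (a point): resting place of the rod's pin: the outer end, 115 mm from the hinge, of the slot in the brass keeper on the lid's +x end (slot 78 to 120 mm from the hinge, 13 mm deep, open on the lid's under side). The pin enters an upright lid's slot about 90 mm from the hinge and, as the lid is let down, slides to the outer end, where it locks
- rod (a joint): angle of the prop rod: 0 lying in its open-topped clip along the outside of the chest's +x end, pointing to the chest's front (-y); grows as it swings up and over towards the hinge. 2.5 end stop; about 2.25 leaning on the upright lid, 1.95 holding the lid. Let go below 1.57 it falls back; above, it leans over by itself until its pin meets the lid
- rod_pivot (a point): pivot of the rod, 16 mm outside the chest's +x end wall, 56 mm above the desk; axis along the chest's x
- rod_grip (a point): middle of the rod's red grip sleeve, 14 mm across, 45 mm long, lying along the chest's x (parallel to the pivot axis) at the rod's free end, 133 mm from the pivot; it reaches from 27 to 72 mm outside the chest's end wall
- rod_pin (a point): inner end of the same cross pin, 10 mm across: the part that sits in the lid's slot
- empty1: empty open glass jar, 44 mm across, 40 mm high, 50 g; origin at the centre of its underside; z up along its axis. It starts in the chest's front bay (1 to 3 empty jars in all; None if absent)
- empty2: empty open glass jar, 44 mm across, 40 mm high, 50 g; origin at the centre of its underside; z up along its axis. It starts in the chest's front bay (1 to 3 empty jars in all; None if absent)
- empty3: empty open glass jar, 44 mm across, 40 mm high, 50 g; origin at the centre of its underside; z up along its axis. It starts in the chest's front bay (1 to 3 empty jars in all; None if absent)
- new1: new jar of red poster paint with a white screw cap, 44 mm across, 44 mm high, about 80 g; origin at the centre of its underside; z up along its axis. It starts on the cutting mat
- new2: new jar of yellow poster paint with a white screw cap, 44 mm across, 44 mm high, about 80 g; origin at the centre of its underside; z up along its axis. It starts on the cutting mat
- new3: new jar of blue poster paint with a white screw cap, 44 mm across, 44 mm high, about 80 g; origin at the centre of its underside; z up along its axis. It starts on the cutting mat
- new4: new jar of green poster paint with a white screw cap, 44 mm across, 44 mm high, about 80 g; origin at the centre of its underside; z up along its axis. It starts on the cutting mat
- new5: new jar of orange poster paint with a white screw cap, 44 mm across, 44 mm high, about 80 g; origin at the centre of its underside; z up along its axis. It starts on the cutting mat
- tray: light blue rinse tray, 200 (x) x 130 (y) x 28 mm, walls and floor 4 mm, fixed; origin at the centre of its underside
- mat: dark blue cutting mat, 320 (x) x 180 (y) x 3 mm, fixed; origin at the centre of its underside. The mat and the tray may change places
- eraser: white eraser, 20 x 55 x 12 mm, at the mat's -x end; leave it alone
- cleaner: amber bottle, 60 mm across, 150 mm high; leave it alone
- brushpot: blue pot of brushes, 72 mm across, 220 mm high with the brushes; leave it alone
Things that resemble listed ones, but are neither listed nor needed, are in the scene too. Of the things that look like the tray, take the one that is farthest to the robot's right at the start.

How it is judged:
By the outcome, as a careful person would: the job done as asked, in the order asked, and still so for the second after the job is handed in, with the robot touching nothing.
Of empty1, empty2, empty3 only 1 to 3 are there at a start; the rules pass over those that are not, and their reading is None.
At some moment in a run one of new1, new2, new3, new4, new5 may be knocked a few centimetres aside while the robot is not near it.
It also fails if it takes over 210 s, if anything falls off the work surface, if the arm or the gripper's body presses on something with over 40 N, if the wrist force passes 120 N, or if a joint passes its speed limit or range.

### The arm

A 7-joint arm with a two-finger parallel gripper is mounted at the origin on the work surface. World frame = base frame: x ahead of the robot, y to its left, z up, the work surface at z = 0. Lengths are in m, angles in rad, forces in N, time in s.
With the tool pointing down it reaches from about 0.4 to 0.85 m from the base axis. Payload 10.4 kg.
Tool frame: the origin (TCP) lies on the mounting face of the last link; the fingertips stand 173 mm ahead of it and the grasp point (between the pads) lies 155 mm ahead of it; z points along the fingers, y is the direction in which the jaws open and shut (so a half turn about z gives the same grasp; the last joint's range is limited). The gripper opens to 85 mm and grips with 20 to 120 N. Pads are 22 mm wide; open, the fingers measure 114 mm over their backs; the gripper's body (76 mm by 85 mm) begins 54 mm behind the grasp point. The pads swing forward as they close: fully open they stand 13 mm farther back than shut.
Start: joints at [1.09, 0.332, -0.065, 1.46, 0.022, 1.35, -0.088], TCP at [0.276, -0.561, 0.405] pointing down, gripper open.
Joint ranges: [-2.6, 2.6], [-0.5, 2.12], [-1.47, 1.34], [0.16, 2.42], [-1.27, 4.41], [0.06, 2.06], [-2.6, 2.6]. Speed limits (rad/s): [2.22, 2.22, 2.79, 2.79, 3.14, 3.14, 3.14].

### API

Orientations are given as a rotation vector (axis times angle).
In Python, from station import arm gives the robot as it stands.
- The arm moves only by the tool drive_tool, never from a script. Its argument "plan" is one flat list of numbers, 6 for each row, row after row: the shift along the tool's x, y, z in mm, then the turn, a rotation vector about the tool's x, y, z in degrees. In form: [dx, dy, dz, rx, ry, rz, dx, dy, dz, rx, ry, rz, ...]. A call has 1 to 8 rows; each row shifts and turns the commanded pose from where the row before left it, along the tool's axes as they then stand; what a row does not reach is not made up. A row lasts 1/12 s, in which the tool goes at most 41.7 mm and 7.16 degrees, less where a joint would pass 70% of its speed; a pose out of reach is approached as far as the arm can. A call is refused whole if a number of a shift passes 41.7 or a number of a turn 7.16, either way. A call with a gripper value outside its range is refused whole. "jaw" is the closure, from 0 (fully open) to 1 (shut), set as the call begins (left out, the last holds). The fingers move at their own pace and stop on an object; "force" is the grip in N (left out, the last holds). Time passes only in rows, so rows that do not move let the fingers close. It gives the time, the measured TCP pose, the force and the opening at its end, in the units of the state.
- arm.state(): the state, without advancing time (a new reading comes with each control period).
- arm.camera(name): name is "scene" or "side" or "wrist"; returns the picture (400x640x3 uint8, red, green, blue); there is no depth.
- arm.camera_info(name): a dict with "fx", "fy", "cx", "cy" (pixels), "origin" and "orientation" of the camera in the world; the wrist camera has in their place "T_tool_cam" (4x4, takes a point from camera to tool coordinates, whose origin is the TCP and whose axes are the flange's). Camera axes: x right, y down, z forward; pixel columns grow to the right and rows downward; lengths in m; the calibration is good to about 2 mm. A picture is of the moment at which its call begins: read the wrist's pose just before it. camera_info takes no time and is no camera call.
- arm.finish_job(): hands the job in, once; it reports no verdict.
The state is a dict: "time": time; "qpos": joint angles; "dq": joint speeds; "tau": joint torques, N m; "eef_pos": TCP position; "tcp_rot": TCP orientation; "wrist_force": force on the tool from outside, world axes, zero at the start; "ft_torque": the same for the moment, N m; "width": finger opening in m.
Only numpy, scipy, OpenCV 4.12 (cv2) and the standard library are available. Lean on these libraries where they do the work, as an engineer would, in place of code of your own. Each camera call takes 0.05 s, during which the arm holds its last target. There are 200 camera calls.

## Working session

There is one attempt and no reset: what is moved stays moved. The work goes in short steps, Python scripts to look and compute and a tool call to move; the robot and the scene stay as the last step left them, time stands still between calls to the robot, and variables do not carry over. Pictures are saved under pics/ and viewed, about 12 in all and at most 16, crops included, and the job is handed in when it is done.

Besides the shell and the picture viewer there is one more tool, called after "Request:" by a JSON object that holds its "op" and its "data". drive_tool: Moves the arm, as the interface text tells. Its arguments: {"type":"object","properties":{"plan":{"type":"array","items":{"type":"number"}},"jaw":{"type":"number"},"force":{"type":"number"}},"required":["plan"]}

```bash
ls; mkdir -p pics; cat > h.py <<'E'
import numpy as np, cv2
from scipy.spatial.transform import Rotation as R
from station import arm
def snap(n,f=None):
    s=arm.state(); im=arm.camera(n)
    if f: cv2.imwrite('pics/'+f,cv2.cvtColor(im,cv2.COLOR_RGB2BGR))
    return im,s
def cam(n,s=None):
    i=arm.camera_info(n); K=(i['fx'],i['fy'],i['cx'],i['cy'])
    if 'T_tool_cam' in i:
        s=s or arm.state(); T=np.eye(4);T[:3,:3]=R.from_rotvec(s['tcp_rot']).as_matrix();T[:3,3]=s['eef_pos'];T=T@np.array(i['T_tool_cam'])
        return K,T[:3,3],T[:3,:3]
    o=np.array(i['orientation'],float)
    M=o if o.shape==(3,3) else (R.from_rotvec(o).as_matrix() if o.size==3 else R.from_quat(o).as_matrix())
    return K,np.array(i['origin']),M
def ray(c,u,v):
    (fx,fy,cx,cy),o,M=c; d=M@np.array([(u-cx)/fx,(v-cy)/fy,1]); return o,d/np.linalg.norm(d)
def onz(c,u,v,z):
    o,d=ray(c,u,v); return o+d*(z-o[2])/d[2]
def proj(c,p):
    (fx,fy,cx,cy),o,M=c; q=M.T@(np.array(p)-o); return np.array([cx+fx*q[0]/q[2],cy+fy*q[1]/q[2]])
def tri(c1,a,c2,b):
    o1,d1=ray(c1,*a);o2,d2=ray(c2,*b)
    t=np.linalg.lstsq(np.c_[d1,-d2],o2-o1,rcond=None)[0]
    p,q=o1+d1*t[0],o2+d2*t[1]; return (p+q)/2,np.linalg.norm(p-q)
def tooldelta(p,s=None):
    "world target of grasp point -> shift in tool mm"
    s=s or arm.state(); M=R.from_rotvec(s['tcp_rot']).as_matrix()
    return (M.T@(np.array(p)-(np.array(s['eef_pos'])+M[:,2]*.155)))*1000
E
python3 - <<'E'
from h import *
for n in('scene','side','wrist'):
    im,s=snap(n,n+'0.png'); print(n,arm.camera_info(n))
print(s); a=np.vstack([cv2.imread('pics/scene0.png'),cv2.imread('pics/side0.png')])
cv2.imwrite('pics/both0.png',cv2.resize(a,None,fx=.75,fy=.75))
E
```

```text
pics
scene {'fx': 369.5848806097108, 'fy': 369.5848806097108, 'cx': 317.5654609277989, 'cy': 199.71559663334065, 'origin': array([ 0.94725956, -0.67414159,  0.66504558]), 'orientation': array([-2.12939918, -0.596227  ,  0.33741256])}
side {'fx': 369.9491216948735, 'fy': 369.9491216948735, 'cx': 318.4264665301627, 'cy': 194.25060489870378, 'origin': array([0.17271349, 0.68008882, 0.63712299]), 'orientation': array([-0.61047417,  2.5685501 , -1.30862456])}
wrist {'fx': 312.29003200936285, 'fy': 312.29003200936285, 'cx': 317.8314002306785, 'cy': 200.9536473504182, 'T_tool_cam': array([[-3.51854352e-04, -9.58332514e-01, -2.85654807e-01,
         7.35059201e-02],
       [ 9.99999700e-01, -5.34328824e-04,  5.60853293e-04,
         1.47623308e-03],
       [-6.90117544e-04, -2.85654524e-01,  9.58332415e-01,
         2.98732599e-02],
       [ 0.00000000e+00,  0.00000000e+00,  0.00000000e+00,
         1.00000000e+00]])}
{'time': 0.1, 'qpos': array([ 1.09044146,  0.33282173, -0.06471648,  1.4608415 ,  0.02157981,
        1.34990163, -0.08846953]), 'dq': array([ 1.58732306e-03, -4.68213362e-03,  6.16240821e-05,  6.51693265e-04,
        2.38652586e-03, -1.08952651e-03,  2.98208004e-04]), 'tau': array([ 2.22582552e-03, -6.26744556e+01,  4.97684930e-02, -3.92431533e+01,
        1.64227380e-02,  6.99827709e-03, -4.35359789e-05]), 'eef_pos': array([ 0.27617847, -0.56054741,  0.40399479]), 'tcp_rot': array([-3.05843908e+00, -7.12590170e-01,  5.03931237e-04]), 'wrist_force': array([-0.1780773 ,  0.99915306, -0.88865042]), 'ft_torque': array([ 0.04945693, -0.01314547,  0.01625473]), 'width': 0.08558395743263833}
```

View pics/scene0.png

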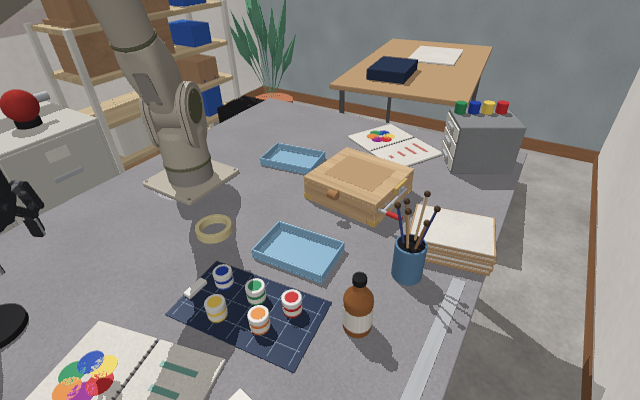

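View pics/side0.png

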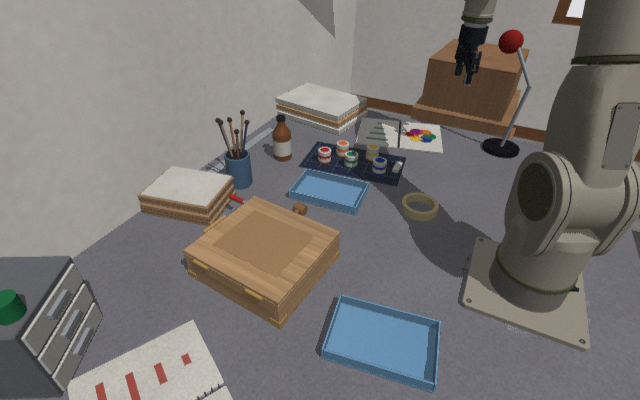

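Scene: the two candidates for the tray are the blue trays at scene px (293,157) and (298,250). The second one lies between chest and mat, on the robot's right. The chest is at (360,185) with knob at (333,193) and red grip at about (393,213). The five jars are on the mat around (255,300). I'll take a close crop to check these.

```bash
python3 - <<'E'
from h import *
a=cv2.imread('pics/scene0.png')[135:345,160:440]; b=cv2.imread('pics/side0.png')[130:320,180:400]
A=cv2.resize(a,None,fx=2.8,fy=2.8,interpolation=cv2.INTER_CUBIC)
cv2.imwrite('pics/c1.png',A)
B=cv2.resize(b,None,fx=3,fy=3,interpolation=cv2.INTER_CUBIC);cv2.imwrite('pics/c2.png',B)
E
```

```text
(no output)
```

View pics/c1.png

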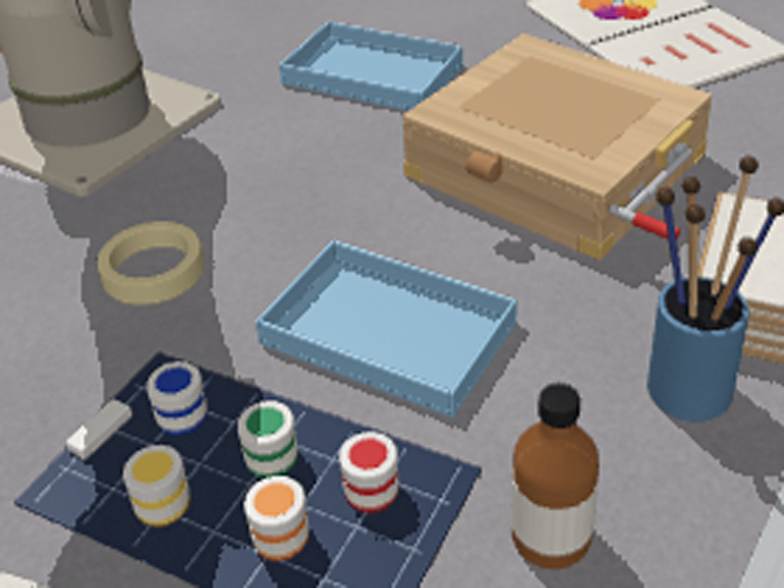

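View pics/c2.png

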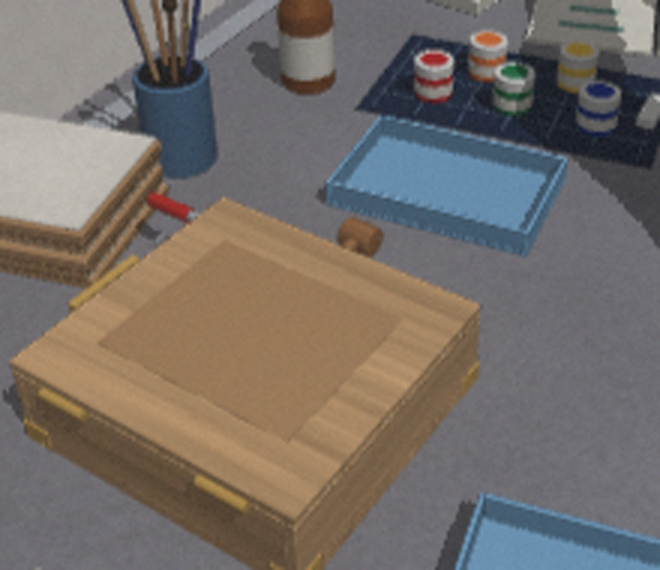

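```bash
python3 - <<'E'
from h import *
S,D=cam('scene'),cam('side')
f=lambda x,y:(x/2.8+160,y/2.8+135); g=lambda x,y:(x/3+180,y/3+130)
np.set_printoptions(precision=4,suppress=True)
for n,a,b in [('FL',(404,114),(480,306)),('BL',(524,36),(297,520)),('BR',(712,97),(12,360)),('FR',(604,190),(223,198))]:
    print(n,onz(S,*f(*a),.08),onz(D,*g(*b),.08),tri(S,f(*a),D,g(*b)))
print('knob',tri(S,f(484,165),D,g(360,238)))
print('grip',tri(S,f(657,226),D,g(170,206)))
print('tray S',[onz(S,*f(*p),.028)[:2] for p in((336,242),(517,298),(452,402),(259,323))])
print('tray D',[onz(D,*g(*p),.028)[:2] for p in((383,118),(567,158),(525,243),(327,187))])
print('mat S',[onz(S,*f(*p),.003)[:2] for p in((160,353),(480,468),(16,503))])
for n,a,b in [('red',(370,454),(434,60)),('yel',(155,466),(578,51)),('blue',(176,383),(600,92)),('green',(267,421),(514,73)),('or',(276,499),(488,40))]:
    print(n,onz(S,*f(*a),.047)[:2],onz(D,*g(*b),.047)[:2])
print('bottle',tri(S,f(559,392),D,(282,119)), 'pot',onz(S,*f(700,395),0))
E
```

```text
FL [0.4023 0.099  0.08  ] [0.3976 0.1004 0.08  ] (array([0.3994, 0.1002, 0.0788]), np.float64(0.0034231053802347626))
BL [0.4294 0.3197 0.08  ] [0.4188 0.3276 0.08  ] (array([0.4232, 0.3259, 0.0754]), np.float64(0.005236764654717368))
BR [0.6736 0.295  0.08  ] [0.6669 0.302  0.08  ] (array([0.6713, 0.2997, 0.0764]), np.float64(0.0021284633739899134))
FR [0.6447 0.0798 0.08  ] [0.6445 0.0754 0.08  ] (array([0.6445, 0.0772, 0.0814]), np.float64(0.002336573968748524))
knob (array([0.5201, 0.0647, 0.0749]), np.float64(0.0016666669335742553))
grip (array([0.6993, 0.0811, 0.0567]), np.float64(0.0020731384445329608))
tray S [array([ 0.4278, -0.064 ]), array([ 0.6198, -0.0458]), array([ 0.6344, -0.1833]), array([ 0.4373, -0.1918])]
tray D [array([ 0.6219, -0.1707]), array([ 0.4292, -0.1893]), array([ 0.4164, -0.0472]), array([ 0.6124, -0.04  ])]
mat S [array([ 0.3655, -0.2488]), array([ 0.6774, -0.2118]), array([ 0.3856, -0.4256])]
red [ 0.6178 -0.2737] [ 0.6133 -0.2728]
yel [ 0.486  -0.3657] [ 0.4822 -0.3643]
blue [ 0.44   -0.2954] [ 0.4325 -0.2922]
green [ 0.53   -0.2885] [ 0.5262 -0.2871]
or [ 0.583  -0.3421] [ 0.5796 -0.3414]
bottle (array([ 0.7461, -0.23  ,  0.144 ]), np.float64(0.0057623281786749)) pot [ 0.798 -0.047  0.   ]
```

Two measurements agree on each of these:

| Item | Position | Yaw |
|---|---|---|
| Chest centre | about (0.535, 0.201) | about -5.5° |
| Knob | (0.521, 0.064, 0.075) | – |
| Rod grip | (0.699, 0.081, 0.057) | – |
| Right tray centre | about (0.525, -0.117) | about +5° |

First move is to get above the knob.

```bash
cat >> h.py <<'E'
C=np.array([.5346,.2008,0]);YAW=-5.5
def chest(x,y,z): 
    a=np.radians(YAW);c,s=np.cos(a),np.sin(a); return C+np.array([c*x-s*y,s*x+c*y,z])
def plan(p,yaw):
    "turn about tool z (deg) to bring tool y to world angle yaw, then the shift (mm) in the turned, upright tool"
    s=arm.state(); M=R.from_rotvec(s['tcp_rot']).as_matrix()
    cur=np.degrees(np.arctan2(M[1,1],M[0,1])); rz=-((yaw-cur+180)%360-180)
    a=np.radians(yaw); y=np.array([np.cos(a),np.sin(a),0]);z=np.array([0,0,-1.]);x=np.cross(y,z)
    g=np.array(s['eef_pos'])+M[:,2]*.155; N=np.c_[x,y,z]
    print('t %.1f rz %.1f shift'%(s['time'],rz),np.round(N.T@(np.array(p)-g)*1000,1),'tilt err',np.round(np.degrees(np.arccos(-M[2,2])),2),'g',np.round(g,4),'cur yaw',round(cur,1),'F',np.round(s['wrist_force'],1),'w',round(s['width'],4),'q',np.round(s['qpos'],2))
E
python3 - <<'E'
from h import *
plan([.5205,.064,.25],-5.5)
E
```

```text
t 0.1 rz -58.3 shift [645.  183.4  -0.9] tilt err 0.06 g [ 0.2761 -0.5604  0.2491] cur yaw -63.8 F [-0.3  0.  -0.9] w 0.0854 q [ 1.09  0.33 -0.06  1.46  0.02  1.35 -0.09]
```

Request:
{"op": "drive_tool", "data": {"plan": [0,0,0,0,0,-7.1,0,0,0,0,0,-7.1,0,0,0,0,0,-7.1,0,0,0,0,0,-7.1,0,0,0,0,0,-7.1,0,0,0,0,0,-7.1,0,0,0,0,0,-7.1,0,0,0,0,0,-7.1], "jaw": 0}}

```text
time: 0.82
eef_pos: [0.2762, -0.5606, 0.4044]
tcp_rot: [-2.346, -2.089, -0.0]
wrist_force: [0.3, -0.8, -0.4]
width: 0.0856
```

Request:
{"op": "drive_tool", "data": {"plan": [0,0,0,0,0,-1.5,36,10,0,0,0,0,36,10,0,0,0,0,36,10,0,0,0,0,36,10,0,0,0,0,36,10,0,0,0,0,36,10,0,0,0,0,36,10,0,0,0,0]}}

```text
time: 1.48
eef_pos: [0.3701, -0.3146, 0.4046]
tcp_rot: [2.325, 2.113, -0.001]
wrist_force: [0.4, -0.5, -0.2]
width: 0.0853
```

Request:
{"op": "drive_tool", "data": {"plan": [36,10,0,0,0,0,36,10,0,0,0,0,36,10,0,0,0,0,36,10,0,0,0,0,36,10,0,0,0,0,36,10,0,0,0,0,36,10,0,0,0,0,36,10,0,0,0,0]}}

```text
time: 2.15
eef_pos: [0.4772, -0.0356, 0.4048]
tcp_rot: [2.325, 2.112, -0.0]
wrist_force: [0.7, -0.9, 0.1]
width: 0.085
```

```bash
python3 - <<'E'
from h import *
plan(chest(0,-.138,.25),-5.5)
im,s=snap('wrist','w1.png'); c=cam('wrist',s)
print(proj(c,chest(0,-.138,.075)))
E
```

```text
t 2.1 rz 0.0 shift [102.9  34.5  -0.2] tilt err 0.03 g [ 0.4772 -0.0357  0.2498] cur yaw -5.5 F [ 0.7 -0.9  0.1] w 0.085 q [ 0.66  0.05 -0.69  1.8   0.03  1.3  -0.14]
[354.68566073  71.29604466]
```

View pics/w1.png

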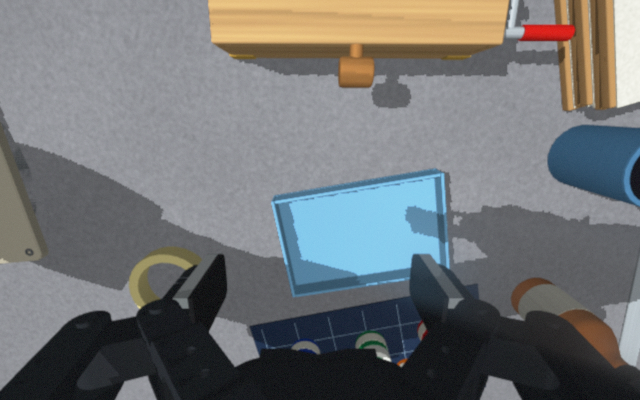

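The wrist picture shows the knob at (356,70) against a predicted (355,71), so the pose holds. The red grip is at (548,33).

Request:
{"op": "drive_tool", "data": {"plan": [34.5,12,0,0,0,0,34.5,12,0,0,0,0,34,11.5,0,0,0,0,0,0,34,0,0,0,0,0,34,0,0,0,0,0,34,0,0,0,0,0,34,0,0,0,0,0,34,0,0,0]}}

```text
time: 2.87
eef_pos: [0.5219, 0.0616, 0.2331]
tcp_rot: [2.325, 2.113, -0.0]
wrist_force: [0.4, -1.5, -0.4]
width: 0.0858
```

Request:
{"op": "drive_tool", "data": {"plan": [0,0,0,0,0,0,0,0,0,0,0,0,0,0,0,0,0,0,0,0,0,0,0,0,0,0,0,0,0,0,0,0,0,0,0,0,0,0,0,0,0,0,0,0,0,0,0,0], "jaw": 1, "force": 35}}

```text
time: 3.53
eef_pos: [0.5209, 0.0625, 0.2368]
tcp_rot: [-2.324, -2.113, 0.005]
wrist_force: [-18.3, 0.0, 19.2]
width: 0.0296
```

```bash
python3 - <<'E'
from h import *
plan(chest(0,-.138,.08),-5.5)
# arc increments: chest y (tool x) and up, per 8 deg
r=.254; 
th=np.radians(np.linspace(0,90,13)); P=np.c_[-r*np.cos(th),r*np.sin(th)]*1000
print(np.round(np.diff(P,axis=0),1))
E
```

```text
t 3.5 rz 0.0 shift [1.3 0.8 1.8] tilt err 0.2 g [0.5205 0.0623 0.0818] cur yaw -5.5 F [-18.3   0.   19.2] w 0.0296 q [ 0.43  0.37 -0.73  1.88  0.29  1.01 -0.53]
[[ 2.2 33.2]
 [ 6.5 32.6]
 [10.7 31.5]
 [14.7 29.8]
 [18.5 27.6]
 [21.9 25. ]
 [25.  21.9]
 [27.6 18.5]
 [29.8 14.7]
 [31.5 10.7]
 [32.6  6.5]
 [33.2  2.2]]
```

```bash
python3 - <<'E'
import numpy as np
th=np.radians(np.linspace(0,88,25)); y=-254*np.cos(th)+5*np.sin(th); z=254*np.sin(th)+5*np.cos(th)
q=np.round(np.c_[y,-z]); d=np.diff(q,axis=0)
print([f"{int(a)}, 0, {int(b)}, 0, 0, 0" for a,b in d])
E
```

```text
['1, 0, -16, 0, 0, 0', '2, 0, -16, 0, 0, 0', '3, 0, -16, 0, 0, 0', '4, 0, -16, 0, 0, 0', '4, 0, -16, 0, 0, 0', '6, 0, -15, 0, 0, 0', '7, 0, -15, 0, 0, 0', '8, 0, -14, 0, 0, 0', '9, 0, -14, 0, 0, 0', '9, 0, -13, 0, 0, 0', '11, 0, -12, 0, 0, 0', '11, 0, -12, 0, 0, 0', '12, 0, -11, 0, 0, 0', '12, 0, -10, 0, 0, 0', '13, 0, -10, 0, 0, 0', '14, 0, -9, 0, 0, 0', '14, 0, -7, 0, 0, 0', '15, 0, -7, 0, 0, 0', '15, 0, -6, 0, 0, 0', '16, 0, -5, 0, 0, 0', '16, 0, -4, 0, 0, 0', '16, 0, -2, 0, 0, 0', '16, 0, -2, 0, 0, 0', '16, 0, -1, 0, 0, 0']
```

Request:
{"op": "drive_tool", "data": {"plan": [1,0,-16,0,0,0,2,0,-16,0,0,0,3,0,-16,0,0,0,4,0,-16,0,0,0,4,0,-16,0,0,0,6,0,-15,0,0,0,7,0,-15,0,0,0,8,0,-14,0,0,0]}}

```text
time: 4.2
eef_pos: [0.5241, 0.0979, 0.36]
tcp_rot: [-2.322, -2.113, 0.003]
wrist_force: [-5.1, 4.7, -6.3]
width: 0.0292
```

```bash
python3 - <<'E'
from h import *
plan(chest(0,.116-.2205,.2153),-5.5)
E
```

```text
t 4.2 rz 0.1 shift [ -1.    0.9 -10.3] tilt err 0.13 g [0.5238 0.0979 0.205 ] cur yaw -5.4 F [-5.1  4.7 -6.3] w 0.0292 q [ 0.43  0.25 -0.79  1.73  0.19  1.24 -0.51]
```

Request:
{"op": "drive_tool", "data": {"plan": [9,0,-14,0,0,0,9,0,-13,0,0,0,11,0,-12,0,0,0,11,0,-12,0,0,0,12,0,-11,0,0,0,12,0,-10,0,0,0,13,0,-10,0,0,0,14,0,-9,0,0,0]}}

```text
time: 4.87
eef_pos: [0.5329, 0.1882, 0.4508]
tcp_rot: [-2.323, -2.114, 0.002]
wrist_force: [-2.7, 2.7, -8.8]
width: 0.0289
```

Request:
{"op": "drive_tool", "data": {"plan": [14,0,-7,0,0,0,15,0,-7,0,0,0,15,0,-6,0,0,0,16,0,-5,0,0,0,16,0,-4,0,0,0,16,0,-2,0,0,0,16,0,-2,0,0,0,16,0,-1,0,0,0]}}

```text
time: 5.53
eef_pos: [0.5449, 0.3114, 0.4859]
tcp_rot: [2.324, 2.113, 0.0]
wrist_force: [-3.8, -0.2, -0.8]
width: 0.0291
```

```bash
python3 - <<'E'
from h import *
plan(chest(0,.116-.004,.330),-5.5)
im,s=snap('scene','s1.png')
cv2.imwrite('pics/s1c.png',cv2.resize(cv2.imread('pics/s1.png')[60:300,260:500],None,fx=2.5,fy=2.5))
E
```

```text
t 5.5 rz 0.1 shift [0.9 0.3 0.9] tilt err 0.02 g [0.5449 0.3114 0.3309] cur yaw -5.4 F [-3.8 -0.2 -0.8] w 0.0291 q [ 0.01  0.43 -0.85  1.28  0.32  1.56 -0.89]
```

View pics/s1c.png

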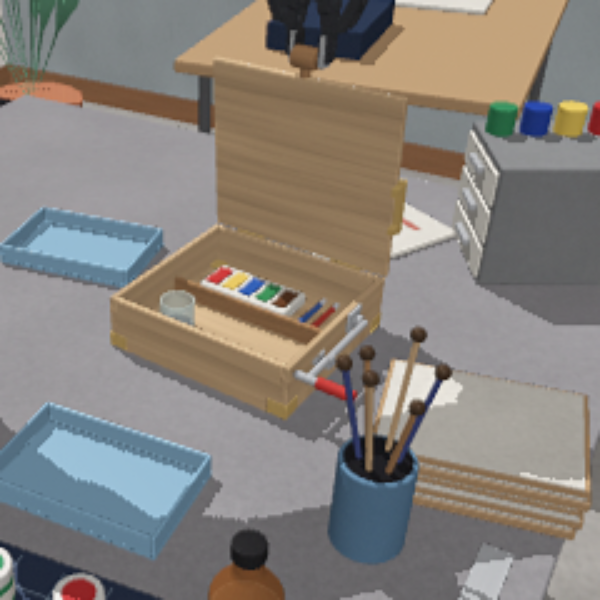

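Lid is upright. One empty is visible so far, at crop (178,305). I'll release the knob, then check how close the brushes and books are to the rod grip.

Request:
{"op": "drive_tool", "data": {"plan": [0,0,0,0,0,0,0,0,0,0,0,0,0,0,0,0,0,0,0,0,0,0,0,0,0,0,-30,0,0,0,0,0,-30,0,0,0,-40,0,0,0,0,0,-40,0,0,0,0,0], "jaw": 0.3}}

```text
time: 6.25
eef_pos: [0.5372, 0.2328, 0.5454]
tcp_rot: [-2.318, -2.119, -0.006]
wrist_force: [0.7, -1.0, -0.5]
width: 0.0593
```

```bash
python3 - <<'E'
from h import *
S=cam('scene')
for p in [(748,163),(691,186),(665,197),(695,214),(776,205),(747,246)]:
    print(np.round(onz(S,p[0]/2.8+160,p[1]/2.8+135,.205),3))
plan(chest(.170,-.1034,.39),84.5);plan(chest(.170,-.1034,.3),-95.5)
im,s=snap('wrist','w2.png'); im,s=snap('scene','s2.png')
print('lid knob pred',proj(S,chest(0,.112,.329)))
E
```

```text
[0.79  0.007 0.205]
[ 0.764 -0.044  0.205]
[ 0.752 -0.067  0.205]
[ 0.779 -0.075  0.205]
[ 0.825 -0.035  0.205]
[ 0.823 -0.092  0.205]
t 6.2 rz -89.6 shift [-170.2 -135.9    0.4] tilt err 0.21 g [0.5375 0.2332 0.3904] cur yaw -5.1 F [ 0.7 -1.  -0.5] w 0.0593 q [ 0.17  0.31 -0.86  1.29  0.23  1.64 -0.74]
t 6.2 rz 90.4 shift [170.2 135.9  90.4] tilt err 0.21 g [0.5375 0.2332 0.3904] cur yaw -5.1 F [ 0.7 -1.  -0.5] w 0.0593 q [ 0.17  0.31 -0.86  1.29  0.23  1.64 -0.74]
lid knob pred [384.15755758  79.66356719]
```

View pics/w2.png

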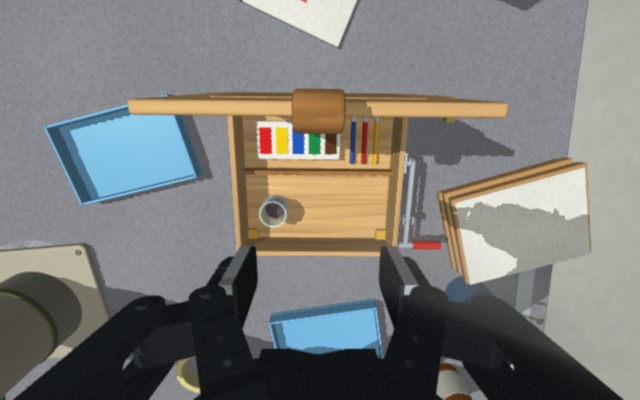

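From above, the front bay holds just one empty, at (273,212). The red grip is at (427,245), and the brushes and books are clear of it. I'll refine both positions and turn the tool.

Request:
{"op": "drive_tool", "data": {"plan": [0,0,0,0,0,-6.9,0,0,0,0,0,-6.9,0,0,0,0,0,-6.9,0,0,0,0,0,-6.9,0,0,0,0,0,-6.9,0,0,0,0,0,-6.9,0,0,0,0,0,-6.9,0,0,0,0,0,-6.9]}}

```text
time: 7.02
eef_pos: [0.5384, 0.2303, 0.5439]
tcp_rot: [1.074, 2.952, -0.0]
wrist_force: [0.3, -0.4, 0.0]
width: 0.0598
```

Request:
{"op": "drive_tool", "data": {"plan": [0,0,0,0,0,-6.9,0,0,0,0,0,-6.9,0,0,0,0,0,-6.9,0,0,0,0,0,-6.9,0,0,0,0,0,-6.9,-30,-25,0,0,0,0,-30,-25,0,0,0,0,-30,-25,0,0,0,0]}}

```text
time: 7.68
eef_pos: [0.621, 0.1455, 0.5443]
tcp_rot: [0.159, 3.136, -0.002]
wrist_force: [1.6, 0.5, 0.4]
width: 0.0596
```

Request:
{"op": "drive_tool", "data": {"plan": [-30,-25,0,0,0,0,-30,-25,0,0,0,0,-20,-11,20,0,0,0,0,0,35,0,0,0,0,0,35,0,0,0,0,0,35,0,0,0,0,0,35,0,0,0,0,0,0,0,0,0]}}

```text
time: 8.35
eef_pos: [0.6929, 0.0765, 0.3764]
tcp_rot: [-0.159, -3.128, 0.005]
wrist_force: [-0.5, -0.6, -1.6]
width: 0.06
```

```bash
python3 - <<'E'
from h import *
im,s=snap('wrist','w3.png'); c=cam('wrist',s)
h=cv2.cvtColor(im,cv2.COLOR_RGB2HSV); m=((h[...,0]<6)|(h[...,0]>174))&(h[...,1]>190)&(h[...,2]>90)
n,l,st,ce=cv2.connectedComponentsWithStats(m.astype(np.uint8))
for i in range(1,n):
    if st[i,4]>60: print(st[i],ce[i],onz(c,*ce[i],.0567))
print('pred',proj(c,chest(.1745,-.1034,.0567)))
plan(chest(.170,-.1034,.0567),84.5)
E
```

```text
[452  81  68   8 469] [485.90831557  84.07889126] [0.61422412 0.22957574 0.0567    ]
[320 173  13  44 508] [325.86220472 193.71456693] [0.69853403 0.08141655 0.0567    ]
pred [325.572507   193.59341297]
t 8.4 rz -0.3 shift [ -0.9   5.1 169.1] tilt err 0.33 g [0.6925 0.0766 0.2258] cur yaw 84.2 F [-0.7 -0.5  1. ] w 0.0596 q [ 0.41  0.69 -0.97  1.23  0.56  1.49  0.98]
```

Request:
{"op": "drive_tool", "data": {"plan": [-1,5,30,0,0,0,0,0,30,0,0,0,0,0,30,0,0,0,0,0,30,0,0,0,0,0,30,0,0,0,0,0,17,0,0,0,0,0,0,0,0,0,0,0,0,0,0,0]}}

```text
time: 9.07
eef_pos: [0.6961, 0.0834, 0.2186]
tcp_rot: [0.159, 3.136, 0.001]
wrist_force: [-0.3, 0.5, 0.4]
width: 0.0595
```

Request:
{"op": "drive_tool", "data": {"plan": [0,0,0,0,0,0,0,0,0,0,0,0,0,0,0,0,0,0,0,0,0,0,0,0,0,0,0,0,0,0,0,0,0,0,0,0], "jaw": 1, "force": 25}}

```text
time: 9.57
eef_pos: [0.6958, 0.0829, 0.2181]
tcp_rot: [0.159, 3.136, -0.001]
wrist_force: [-1.2, -3.3, 5.6]
width: 0.0129
```

```bash
python3 - <<'E'
from h import *
plan(chest(.170,-.1034,.0567),84.5)
N=20
th=np.radians(np.linspace(0,103,N+1)); y=-133*np.cos(th); z=133*np.sin(th)
d=np.diff(np.round(np.c_[y,-z]),axis=0)
print([f"0, {int(a)}, {int(b)}, 0, 0, 0" for a,b in d])
E
```

```text
t 9.6 rz -0.3 shift [ 2.  -1.4  6.4] tilt err 0.1 g [0.696  0.0828 0.0631] cur yaw 84.2 F [-1.2 -3.3  5.6] w 0.0129 q [ 0.39  0.83 -0.9   1.39  0.66  1.24  0.91]
['0, 1, -12, 0, 0, 0', '0, 1, -12, 0, 0, 0', '0, 3, -11, 0, 0, 0', '0, 4, -12, 0, 0, 0', '0, 4, -11, 0, 0, 0', '0, 6, -10, 0, 0, 0', '0, 6, -10, 0, 0, 0', '0, 8, -10, 0, 0, 0', '0, 8, -8, 0, 0, 0', '0, 9, -8, 0, 0, 0', '0, 10, -7, 0, 0, 0', '0, 10, -6, 0, 0, 0', '0, 11, -5, 0, 0, 0', '0, 11, -5, 0, 0, 0', '0, 12, -3, 0, 0, 0', '0, 11, -2, 0, 0, 0', '0, 12, -1, 0, 0, 0', '0, 12, 0, 0, 0, 0', '0, 12, 1, 0, 0, 0', '0, 12, 2, 0, 0, 0']
```

Request:
{"op": "drive_tool", "data": {"plan": [0,1,-12,0,0,0,0,1,-12,0,0,0,0,3,-11,0,0,0,0,4,-12,0,0,0,0,4,-11,0,0,0,0,6,-10,0,0,0,0,6,-10,0,0,0,0,8,-10,0,0,0]}}

```text
time: 10.23
eef_pos: [0.6991, 0.1135, 0.3067]
tcp_rot: [0.164, 3.137, -0.008]
wrist_force: [-3.0, -12.9, 8.4]
width: 0.0131
```

```bash
python3 - <<'E'
from h import *
plan(chest(.170,-.0694,.150),84.2)
E
```

```text
t 10.2 rz -0.2 shift [2.3 2.6 1.7] tilt err 0.31 g [0.6992 0.1127 0.1517] cur yaw 84.0 F [ -3.  -12.9   8.4] w 0.0131 q [ 0.34  0.76 -0.94  1.29  0.61  1.38  0.9 ]
```

Request:
{"op": "drive_tool", "data": {"plan": [0,8,-8,0,0,0,0,9,-8,0,0,0,0,10,-7,0,0,0,0,10,-6,0,0,0,0,11,-5,0,0,0,0,11,-5,0,0,0,0,12,-3,0,0,0,0,11,-2,0,0,0]}}

```text
time: 10.9
eef_pos: [0.7071, 0.1984, 0.3518]
tcp_rot: [0.159, 3.134, 0.001]
wrist_force: [2.3, -1.8, -0.7]
width: 0.0132
```

Request:
{"op": "drive_tool", "data": {"plan": [0,12,-1,0,0,0,0,12,0,0,0,0,0,12,1,0,0,0,0,12,2,0,0,0,0,0,0,0,0,0,0,0,0,0,0,0]}}

```text
time: 11.4
eef_pos: [0.712, 0.2472, 0.3465]
tcp_rot: [0.157, 3.137, 0.002]
wrist_force: [5.9, -1.0, 2.5]
width: 0.0129
```

```bash
python3 - <<'E'
from h import *
plan(chest(.170,.06,.191),84.2)
im,s=snap('scene','s3.png')
cv2.imwrite('pics/s3c.png',cv2.resize(cv2.imread('pics/s3.png')[60:300,260:500],None,fx=2.5,fy=2.5))
E
```

```text
t 11.4 rz 0.1 shift [ 2.3 -3.4  0.5] tilt err 0.09 g [0.7122 0.2473 0.1915] cur yaw 84.3 F [ 5.9 -1.   2.5] w 0.0129 q [ 0.09  0.82 -0.93  1.08  0.63  1.5   0.77]
```

View pics/s3c.png

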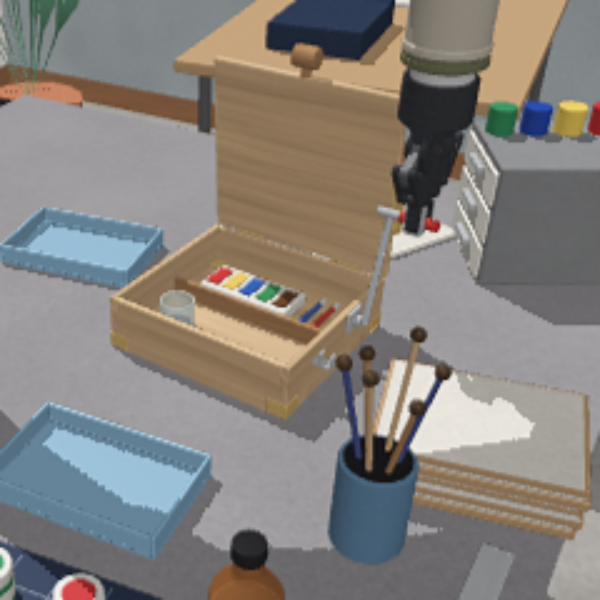

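Request:
{"op": "drive_tool", "data": {"plan": [0,10,3,0,0,0,0,10,4,0,0,0,0,0,0,0,0,0]}}

```text
time: 11.7
eef_pos: [0.7139, 0.2682, 0.3383]
tcp_rot: [0.155, 3.136, 0.001]
wrist_force: [7.5, -0.2, 0.9]
width: 0.0133
```

Request:
{"op": "drive_tool", "data": {"plan": [0,0,0,0,0,0,0,0,0,0,0,0,0,0,0,0,0,0,0,0,0,0,0,0,0,0,0,0,0,0,0,0,-10,0,0,0,0,0,-10,0,0,0,0,0,-15,0,0,0], "jaw": 0.4}}

```text
time: 12.37
eef_pos: [0.7137, 0.2653, 0.3754]
tcp_rot: [-0.158, -3.137, 0.001]
wrist_force: [0.4, -0.8, -0.8]
width: 0.051
```

Request:
{"op": "drive_tool", "data": {"plan": [0,0,-30,0,0,0,0,0,-35,0,0,0,0,0,-35,0,0,0,0,0,-35,0,0,0,0,0,-35,0,0,0,0,-20,-20,0,0,0,0,-20,0,0,0,0,0,-10,0,0,0,0]}}

```text
time: 13.03
eef_pos: [0.7081, 0.214, 0.5686]
tcp_rot: [0.161, 3.133, 0.003]
wrist_force: [0.2, -0.4, 0.0]
width: 0.051
```

```bash
python3 - <<'E'
from h import *
plan(chest(0,.08,.43),-5.5)
im,s=snap('scene','s4.png');im,s=snap('wrist','w4.png')
a=cv2.resize(cv2.imread('pics/s4.png')[60:240,300:460],None,fx=2.2,fy=2.2)
b=cv2.imread('pics/w4.png')[:396,120:520]
cv2.imwrite('pics/s4c.png',np.hstack([a,b]))
E
```

```text
t 13.0 rz 89.6 shift [  49.9 -172.1  -16.4] tilt err 0.28 g [0.7088 0.2143 0.4136] cur yaw 84.1 F [ 0.2 -0.4  0. ] w 0.051 q [-0.01  0.74 -0.93  0.67  0.61  1.9   0.9 ]
```

View pics/s4c.png

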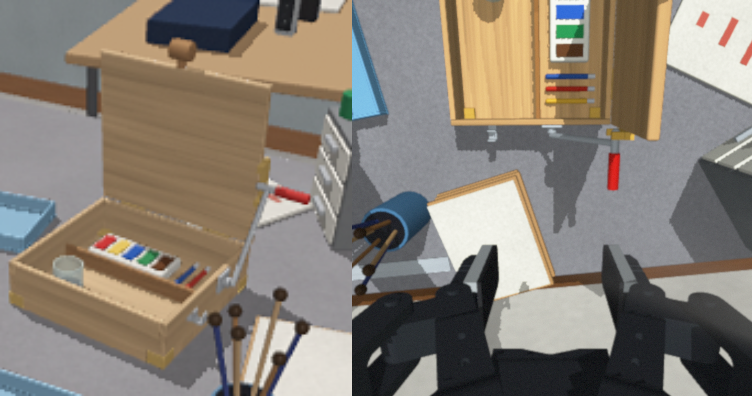

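Rod's pin sits in the keeper slot: the red grip is at (292,194) and the pin at the brass keeper. Next I'll take the knob again and let the lid down.

Request:
{"op": "drive_tool", "data": {"plan": [0,0,0,0,0,6.9,0,0,0,0,0,6.9,0,0,0,0,0,6.9,0,0,0,0,0,6.9,0,0,0,0,0,6.9,0,0,0,0,0,6.9,0,0,0,0,0,6.9,0,0,0,0,0,6.9]}}

```text
time: 13.8
eef_pos: [0.7086, 0.2169, 0.5638]
tcp_rot: [-1.599, -2.703, 0.002]
wrist_force: [-0.1, -0.6, -0.6]
width: 0.0511
```

Request:
{"op": "drive_tool", "data": {"plan": [0,0,0,0,0,6.9,0,0,0,0,0,6.9,0,0,0,0,0,6.9,0,0,0,0,0,6.9,0,0,0,0,0,6.9,12,-34,-8,0,0,0,12,-34,-8,0,0,0,12,-34,0,0,0,0], "jaw": 0.1}}

```text
time: 14.47
eef_pos: [0.6091, 0.2627, 0.5807]
tcp_rot: [-2.324, -2.113, 0.001]
wrist_force: [-0.3, 1.1, 0.9]
width: 0.0768
```

Request:
{"op": "drive_tool", "data": {"plan": [12,-34,0,0,0,0,12,-34,0,0,0,0,11,0,0,0,0,0,11,0,0,0,0,0,0,0,0,0,0,0]}}

```text
time: 14.88
eef_pos: [0.5458, 0.3162, 0.58]
tcp_rot: [-2.32, -2.117, 0.002]
wrist_force: [-1.2, -0.4, -0.9]
width: 0.077
```

```bash
python3 - <<'E'
from h import *
plan(chest(0,.112,.330),-5.5)
im,s=snap('scene'); im=im[60:120,340:420]
h=cv2.cvtColor(im,cv2.COLOR_RGB2HSV); m=((h[...,0]>4)&(h[...,0]<14)&(h[...,1]>120)).astype(np.uint8)
n,l,st,ce=cv2.connectedComponentsWithStats(m)
for i in range(1,n):
    if st[i,4]>20: print(st[i],ce[i]+[340,60])
S=cam('scene')
for d in (80,84,88,92):
    t=np.radians(d);print(d,proj(S,chest(0,.116-.254*np.cos(t)+.005*np.sin(t),.07+.254*np.sin(t)+.005*np.cos(t))))
E
```

```text
t 14.9 rz 0.3 shift [-3.9  0.1 95. ] tilt err 0.08 g [0.5456 0.3162 0.425 ] cur yaw -5.2 F [-1.2 -0.4 -0.9] w 0.077 q [-0.06  0.44 -0.85  1.07  0.33  1.76 -0.88]
80 [377.69338192  85.89329152]
84 [380.904358    83.41497354]
88 [384.03688971  81.40814231]
92 [387.07163933  79.87237262]
```

Request:
{"op": "drive_tool", "data": {"plan": [-5,0,24,0,0,0,0,0,24,0,0,0,0,0,24,0,0,0,0,0,23,0,0,0,0,0,0,0,0,0]}}

```text
time: 15.35
eef_pos: [0.5472, 0.3072, 0.4807]
tcp_rot: [-2.325, -2.111, 0.011]
wrist_force: [-0.4, -0.9, -0.8]
width: 0.0766
```

Request:
{"op": "drive_tool", "data": {"plan": [0,0,0,0,0,0,0,0,0,0,0,0,0,0,0,0,0,0,0,0,0,0,0,0,0,0,0,0,0,0,0,0,0,0,0,0], "jaw": 1, "force": 35}}

```text
time: 15.85
eef_pos: [0.5451, 0.3102, 0.4878]
tcp_rot: [-2.321, -2.115, -0.001]
wrist_force: [-10.2, 0.2, 7.4]
width: 0.0292
```

```bash
python3 - <<'E'
from h import *
plan(chest(0,.112,.330),-5.5)
E
```

```text
t 15.8 rz 0.2 shift [1.8 0.2 2.8] tilt err 0.12 g [0.5449 0.3105 0.3328] cur yaw -5.3 F [-10.2   0.2   7.4] w 0.0292 q [ 0.01  0.43 -0.85  1.28  0.31  1.57 -0.89]
```

Request:
{"op": "drive_tool", "data": {"plan": [-6,0,0,0,0,0,-6,0,0,0,0,0,-6,0,1,0,0,0,-6,0,0,0,0,0,-6,0,1,0,0,0,-6,0,1,0,0,0,-6,0,1,0,0,0,-6,0,1,0,0,0]}}

```text
time: 16.52
eef_pos: [0.5405, 0.2625, 0.4819]
tcp_rot: [-2.32, -2.115, 0.0]
wrist_force: [-10.1, 2.2, 1.9]
width: 0.0294
```

Request:
{"op": "drive_tool", "data": {"plan": [-3,0,1,0,0,0,-3,0,1,0,0,0,-2,0,1,0,0,0,0,0,0,0,0,0]}}

```text
time: 16.85
eef_pos: [0.5396, 0.255, 0.4802]
tcp_rot: [-2.32, -2.115, -0.002]
wrist_force: [-11.2, 2.3, 8.9]
width: 0.0288
```

```bash
python3 - <<'E'
from h import *
plan(chest(0,.116-.063,.322),-5.5)
im,s=snap('scene','s5.png')
cv2.imwrite('pics/s5c.png',cv2.resize(cv2.imread('pics/s5.png')[60:240,300:460],None,fx=3,fy=3))
E
```

```text
t 16.9 rz 0.2 shift [-1.8  0.4  3.2] tilt err 0.17 g [0.5395 0.2554 0.3252] cur yaw -5.3 F [-11.2   2.3   8.9] w 0.0288 q [ 0.14  0.35 -0.85  1.38  0.26  1.52 -0.79]
```

View pics/s5c.png

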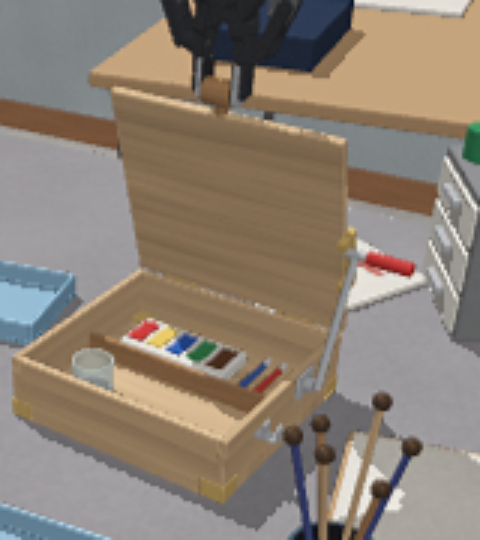

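Pin is at the outer part of the keeper (350,250) and the lid is at about 75°. I'll let it down the last few millimetres and release.

Request:
{"op": "drive_tool", "data": {"plan": [-2,0,0,0,0,0,-2,0,1,0,0,0,0,0,0,0,0,0,0,0,0,0,0,0]}}

```text
time: 17.23
eef_pos: [0.539, 0.2524, 0.4797]
tcp_rot: [-2.317, -2.116, -0.007]
wrist_force: [-8.9, 8.7, 10.3]
width: 0.029
```

Request:
{"op": "drive_tool", "data": {"plan": [0,0,0,0,0,0,0,0,0,0,0,0,0,0,0,0,0,0,0,0,0,0,0,0,0,0,0,0,0,0,0,0,-25,0,0,0,0,0,-30,0,0,0,0,0,-20,0,0,0], "jaw": 0.25}}

```text
time: 17.9
eef_pos: [0.5411, 0.2486, 0.5539]
tcp_rot: [2.325, 2.112, 0.002]
wrist_force: [0.2, -0.1, 0.5]
width: 0.0641
```

Request:
{"op": "drive_tool", "data": {"plan": [-35,0,0,0,0,0,-35,0,0,0,0,0,-30,0,0,0,0,0,-20,0,0,0,0,0,0,0,0,0,0,0]}}

```text
time: 18.32
eef_pos: [0.5303, 0.1245, 0.5518]
tcp_rot: [2.331, 2.103, -0.002]
wrist_force: [0.1, -0.2, -0.4]
width: 0.0642
```

```bash
python3 - <<'E'
from h import *
plan(chest(0,-.07,.25),84.5)
im,s=snap('scene','s6.png');im,s=snap('wrist','w6.png')
a=cv2.resize(cv2.imread('pics/s6.png')[60:240,300:460],None,fx=2.2,fy=2.2)
b=cv2.imread('pics/w6.png')[:396,120:520]
cv2.imwrite('pics/s6c.png',np.hstack([a,b])); np.save('w6s.npy',np.r_[s['eef_pos'],s['tcp_rot']])
E
```

```text
t 18.3 rz -90.4 shift [  3.2   6.7 146.8] tilt err 0.14 g [0.5304 0.1241 0.3968] cur yaw -5.9 F [ 0.1 -0.2 -0.4] w 0.0642 q [ 0.38  0.2  -0.82  1.38  0.15  1.63 -0.52]
```

View pics/s6c.png

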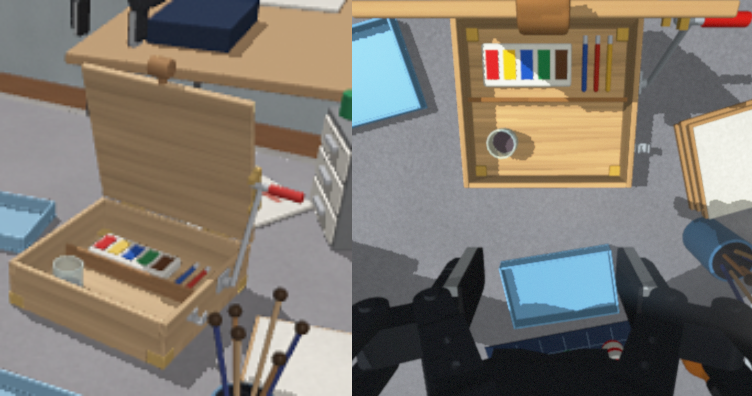

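Lid is propped and released. There is one empty, at wrist px (269,143).

```bash
cat >> h.py <<'E'
def loc(p):
    a=np.radians(YAW);c,s=np.cos(a),np.sin(a);d=np.array(p)-C; return np.round([c*d[0]+s*d[1],-s*d[0]+c*d[1]],4)
E
python3 - <<'E'
from h import *
v=np.load('w6s.npy'); c=cam('wrist',{'eef_pos':v[:3],'tcp_rot':v[3:]})
p=onz(c,269,143,.054); print('empty',p,loc(p))
S=cam('scene'); p2=onz(S,68/2.2+300,262/2.2+60,.054);print(p2,loc(p2))
for q in((241,183),(400,183)): print('front wall in top',loc(onz(c,*q,.07)))
plan([p[0],p[1],.25],84.5)
E
```

```text
empty [0.46203663 0.1549996  0.054     ] [-0.0678 -0.0525]
[0.46032726 0.15790712 0.054     ] [-0.0698 -0.0498]
front wall in top [-0.1099 -0.1093]
front wall in top [ 0.1263 -0.1105]
t 18.4 rz -90.1 shift [ 70.   19.8 146.8] tilt err 0.03 g [0.5298 0.1286 0.3968] cur yaw -5.6 F [-0.7 -0.2  0.7] w 0.0643 q [ 0.38  0.2  -0.82  1.38  0.15  1.63 -0.53]
```

Request:
{"op": "drive_tool", "data": {"plan": [0,0,0,0,0,-7.0,0,0,0,0,0,-7.0,0,0,0,0,0,-7.0,0,0,0,0,0,-7.0,0,0,0,0,0,-7.0,0,0,0,0,0,-7.0,0,0,0,0,0,-7.0,0,0,0,0,0,-7.0]}}

```text
time: 19.08
eef_pos: [0.5295, 0.1311, 0.5517]
tcp_rot: [-1.048, -2.961, -0.001]
wrist_force: [0.5, 1.0, 1.1]
width: 0.0639
```

Request:
{"op": "drive_tool", "data": {"plan": [0,0,0,0,0,-7.0,0,0,0,0,0,-7.0,0,0,0,0,0,-7.0,0,0,0,0,0,-7.0,0,0,0,0,0,-6.4,0,0,0,0,0,0]}}

```text
time: 19.58
eef_pos: [0.5296, 0.1308, 0.5516]
tcp_rot: [-0.127, -3.139, -0.001]
wrist_force: [0.1, -0.0, -1.1]
width: 0.0644
```

```bash
python3 - <<'E'
from h import *
plan([.4615,.156,.041],84.5)
print('tray',[proj(cam('scene'),p) for p in ([.525,-.117,0.004],)])
E
```

```text
t 19.6 rz 0.9 shift [ 70.1  18.4 355.6] tilt err 0.05 g [0.5295 0.1309 0.3966] cur yaw 85.4 F [ 0.1 -0.  -1.1] w 0.0644 q [ 0.52  0.25 -1.02  1.37  0.21  1.64  1.01]
tray [array([298.78722074, 251.87027434])]
```

Request:
{"op": "drive_tool", "data": {"plan": [35,9,10,0,0,0,35,9,35,0,0,0,0,0,38,0,0,0,0,0,38,0,0,0,0,0,38,0,0,0,0,0,38,0,0,0,0,0,38,0,0,0,0,0,15,0,0,0.9], "jaw": 0.3}}

```text
time: 20.25
eef_pos: [0.4658, 0.1517, 0.3033]
tcp_rot: [-0.167, -3.132, 0.001]
wrist_force: [-0.3, -0.6, 0.3]
width: 0.0599
```

```bash
python3 - <<'E'
from h import *
plan([.4615,.156,.041],84.5)
im,s=snap('wrist'); c=cam('wrist',s)
print('jar pred',proj(c,[.4615,.156,.054]))
cv2.imwrite('pics/w7.png',cv2.cvtColor(im,cv2.COLOR_RGB2BGR))
E
```

```text
t 20.2 rz -0.6 shift [  3.9   4.1 107.3] tilt err 0.29 g [0.465  0.1516 0.1483] cur yaw 83.9 F [-0.3 -0.6  0.3] w 0.0599 q [ 0.52  0.27 -1.02  1.89  0.25  1.13  0.86]
jar pred [324.76889527 203.87527737]
```

View pics/w7.png

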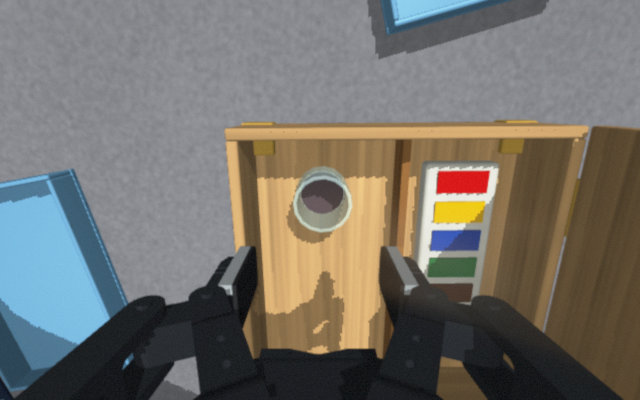

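Request:
{"op": "drive_tool", "data": {"plan": [4,2.5,20,0,0,0,0,0,30,0,0,0,0,0,30,0,0,0,0,0,27,0,0,0,0,0,0,0,0,0]}}

```text
time: 20.72
eef_pos: [0.4624, 0.1543, 0.1975]
tcp_rot: [-0.166, -3.132, 0.001]
wrist_force: [-1.0, -1.4, -0.6]
width: 0.0597
```

Request:
{"op": "drive_tool", "data": {"plan": [0,0,0,0,0,0,0,0,0,0,0,0,0,0,0,0,0,0,0,0,0,0,0,0], "jaw": 1, "force": 25}}

```text
time: 21.05
eef_pos: [0.4644, 0.1546, 0.2024]
tcp_rot: [0.165, 3.134, 0.0]
wrist_force: [0.1, -1.3, -1.0]
width: 0.0433
```

Request:
{"op": "drive_tool", "data": {"plan": [0,0,-10,0,0,0,0,0,-20,0,0,0,0,0,-25,0,0,0,0,0,-25,0,0,0,0,0,-25,0,0,0,0,0,-15,0,0,0,0,0,0,0,0,0]}}

```text
time: 21.63
eef_pos: [0.4644, 0.1552, 0.3249]
tcp_rot: [0.163, 3.131, 0.001]
wrist_force: [0.5, 0.7, -0.9]
width: 0.0434
```

```bash
python3 - <<'E'
from h import *
plan([.525,-.117,.161],84.5)
S,D=snap('scene')[0],snap('side')[0]
for n,im in(('scene',S),('side',D)):
    c=cam(n); h=cv2.cvtColor(im,cv2.COLOR_RGB2HSV)
    m=((h[...,0]>92)&(h[...,0]<108)&(h[...,1]>70)&(h[...,2]>90)).astype(np.uint8)
    m=cv2.morphologyEx(m,cv2.MORPH_OPEN,np.ones((3,3)))
    k,l,st,ce=cv2.connectedComponentsWithStats(m)
    for i in range(1,k):
        if st[i,4]>1500:
            cn=cv2.findContours((l==i).astype(np.uint8),0,2)[0][0]; print(n,st[i],ce[i],onz(c,*ce[i],.012))
E
```

```text
t 21.6 rz -0.5 shift [ -85.5 -265.3    9. ] tilt err 0.34 g [0.4653 0.1553 0.17  ] cur yaw 84.0 F [ 0.5  0.7 -0.9] w 0.0434 q [ 0.54  0.23 -1.05  1.87  0.22  1.16  0.88]
scene [ 252  222   92   61 3285] [299.37808219 251.15525114] [ 0.52993047 -0.12080821  0.012     ]
side [ 314  173   54   42 1602] [339.87078652 193.19475655] [ 0.49204759 -0.12254658  0.012     ]
side [ 321  295  120   98 7643] [382.33612456 341.83684417] [0.23313557 0.2718163  0.012     ]
```

Request:
{"op": "drive_tool", "data": {"plan": [-10.5,-33,0,0,0,0,-10.5,-33,0,0,0,0,-10.5,-33,0,0,0,0,-10.5,-33,0,0,0,0,-10.5,-33,0,0,0,0,-10.5,-33,0,0,0,0,-10.5,-33,0,0,0,0,-10.5,-33,0,0,0,0]}}

```text
time: 22.4
eef_pos: [0.5194, -0.1186, 0.3198]
tcp_rot: [-0.164, -3.136, -0.0]
wrist_force: [0.6, 0.1, -0.6]
width: 0.0429
```

Request:
{"op": "drive_tool", "data": {"plan": [0,0,30,0,0,0,0,0,30,0,0,0,0,0,30,0,0,0,0,0,25,0,0,0,0,0,0,0,0,0]}}

```text
time: 22.82
eef_pos: [0.5172, -0.1167, 0.2004]
tcp_rot: [-0.163, -3.129, -0.004]
wrist_force: [-0.4, 0.7, -1.6]
width: 0.0433
```

```bash
python3 - <<'E'
from h import *
plan([.525,-.117,.0385],84.5)
E
```

```text
t 22.8 rz -0.5 shift [-9.1  0.1  6.9] tilt err 0.51 g [ 0.5159 -0.1162  0.0454] cur yaw 84.0 F [-0.4  0.7 -1.6] w 0.0433 q [ 0.81  0.47 -0.8   1.88  0.4   0.97  1.3 ]
```

Request:
{"op": "drive_tool", "data": {"plan": [0,0,3,0,0,0,0,0,3,0,0,0,0,0,0,0,0,0]}}

```text
time: 23.07
eef_pos: [0.5202, -0.1169, 0.2007]
tcp_rot: [0.164, 3.136, -0.001]
wrist_force: [-0.1, 1.0, -0.8]
width: 0.0432
```

```bash
python3 - <<'E'
from h import *
plan([.525,-.117,.0385],84.5)
E
```

```text
t 23.1 rz -0.5 shift [-4.5  0.4  7.2] tilt err 0.09 g [ 0.5204 -0.117   0.0457] cur yaw 84.0 F [-0.1  1.  -0.8] w 0.0432 q [ 0.81  0.47 -0.8   1.88  0.41  0.96  1.29]
```

Request:
{"op": "drive_tool", "data": {"plan": [0,0,3,0,0,0,0,0,2,0,0,0,0,0,0,0,0,0,0,0,0,0,0,0]}}

```text
time: 23.4
eef_pos: [0.5198, -0.117, 0.195]
tcp_rot: [0.164, 3.137, -0.0]
wrist_force: [0.8, -0.4, -0.3]
width: 0.0435
```

```bash
python3 - <<'E'
from h import *
plan([.525,-.117,.0385],84.5)
E
```

```text
t 23.4 rz -0.5 shift [-5.1  0.5  1.5] tilt err 0.03 g [ 0.5199 -0.117   0.04  ] cur yaw 84.0 F [ 0.8 -0.4 -0.3] w 0.0435 q [ 0.81  0.48 -0.79  1.88  0.42  0.95  1.29]
```

Request:
{"op": "drive_tool", "data": {"plan": [0,0,2,0,0,0,0,0,0,0,0,0,0,0,0,0,0,0]}}

```text
time: 23.65
eef_pos: [0.5198, -0.117, 0.1927]
tcp_rot: [-0.164, -3.137, 0.0]
wrist_force: [-0.3, -1.1, -0.0]
width: 0.044
```

Request:
{"op": "drive_tool", "data": {"plan": [0,0,0,0,0,0,0,0,0,0,0,0,0,0,0,0,0,0,0,0,0,0,0,0,0,0,-10,0,0,0,0,0,-30,0,0,0,0,0,-30,0,0,0,0,0,-30,0,0,0], "jaw": 0.3}}

```text
time: 24.32
eef_pos: [0.5196, -0.1165, 0.2945]
tcp_rot: [-0.162, -3.137, -0.001]
wrist_force: [1.1, -0.1, 0.8]
width: 0.0599
```

Request:
{"op": "drive_tool", "data": {"plan": [0,0,-30,0,0,0,0,0,-30,0,0,0,0,-30,-30,0,0,0,0,-30,-30,0,0,0,0,-30,0,0,0,0,0,-30,0,0,0,0,0,0,0,0,0,0,0,0,0,0,0,0]}}

```text
time: 24.98
eef_pos: [0.5068, -0.2369, 0.412]
tcp_rot: [0.169, 3.137, 0.0]
wrist_force: [1.1, 0.3, -0.2]
width: 0.0595
```

```bash
python3 - <<'E'
from h import *
im,s=snap('wrist','w8.png'); c=cam('wrist',s); np.save('w8s.npy',np.r_[s['eef_pos'],s['tcp_rot']])
plan([.525,-.25,.25],84.5)
for n,p in dict(red=(.6155,-.273),yel=(.484,-.365),blue=(.436,-.294),green=(.528,-.288),orange=(.581,-.342)).items(): print(n,proj(c,[*p,.047]).round())
E
```

```text
t 25.0 rz -0.5 shift [-19.1 -13.1   7.1] tilt err 0.03 g [ 0.5073 -0.2351  0.2571] cur yaw 84.0 F [-0.8  0.6  0.3] w 0.0596 q [ 1.05  0.28 -0.83  1.59  0.21  1.36  1.66]
red [298. 268.]
yel [199. 168.]
blue [257. 115.]
green [275. 199.]
orange [236. 247.]
```

View pics/w8.png

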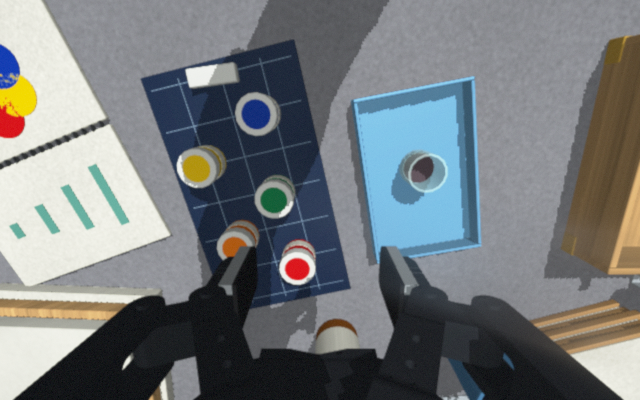

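The empty stands in the tray at (427,172), and all five jars match predictions: green (274,198), red (297,269), blue (256,114). Taking green, red and blue leaves yellow and orange on the mat.

```bash
cat >> h.py <<'E'
HUE=dict(red=(-6,6),green=(60,90),blue=(105,128),yellow=(20,30),orange=(7,18))
def caps(cols,cn='wrist',z=.047,lo=40,show=True):
    im,s=snap(cn); c=cam(cn,s); h=cv2.cvtColor(im,cv2.COLOR_RGB2HSV).astype(int); hh=np.where(h[...,0]>170,h[...,0]-180,h[...,0]); out={}
    for k in cols:
        a,b=HUE[k]; m=((hh>=a)&(hh<=b)&(h[...,1]>150)&(h[...,2]>80)).astype(np.uint8)
        n,l,st,ce=cv2.connectedComponentsWithStats(m)
        for i in range(1,n):
            p=onz(c,*ce[i],z)
            if lo<st[i,4]<3000 and .35<p[0]<.75 and -.5<p[1]<.2: print(k,st[i,4],ce[i].round(),p.round(4),loc(p))
E
python3 - <<'E'
from h import *
caps(['red','green','blue','yellow','orange'])
print('scene');caps(['red','green','blue','yellow','orange'],'scene')
plan([.528,-.288,.16],84)
E
```

```text
red 390 [295. 268.] [ 0.6164 -0.2751  0.047 ] [ 0.127  -0.4658]
green 456 [272. 200.] [ 0.5286 -0.2904  0.047 ] [ 0.0411 -0.4896]
blue 606 [254. 113.] [ 0.4349 -0.295   0.047 ] [-0.0517 -0.503 ]
yellow 349 [613.  51.] [0.4135 0.0649 0.047 ] [-0.1076 -0.1469]
yellow 550 [194. 168.] [ 0.484  -0.3687  0.047 ] [ 0.0042 -0.5717]
orange 323 [231. 246.] [ 0.5797 -0.3462  0.047 ] [ 0.0973 -0.5402]
orange 163 [336. 324.] [ 0.6998 -0.2337  0.047 ] [ 0.2061 -0.4167]
scene
red 101 [291. 297.] [ 0.6153 -0.274   0.047 ] [ 0.1258 -0.4649]
green 88 [254. 285.] [ 0.528  -0.2894  0.047 ] [ 0.0404 -0.4886]
blue 79 [222. 271.] [ 0.4346 -0.2941  0.047 ] [-0.0521 -0.5022]
yellow 103 [214. 302.] [ 0.4836 -0.3676  0.047 ] [ 0.0037 -0.5706]
orange 716 [358. 301.] [ 0.7412 -0.2115  0.047 ] [ 0.2451 -0.3906]
orange 123 [257. 313.] [ 0.5808 -0.3429  0.047 ] [ 0.0981 -0.5368]
t 25.1 rz 0.1 shift [-25.9 -51.8  97. ] tilt err 0.02 g [ 0.5077 -0.2338  0.257 ] cur yaw 84.1 F [ 0.8  0.9 -0.5] w 0.0597 q [ 1.05  0.28 -0.84  1.59  0.21  1.36  1.66]
```

Request:
{"op": "drive_tool", "data": {"plan": [-9,-18,20,0,0,0,-9,-18,25,0,0,0,-8,-17,25,0,0,0,0,0,27,0,0,0,0,0,0,0,0,0,0,0,0,0,0,0], "jaw": 0.2}}

```text
time: 25.63
eef_pos: [0.5279, -0.2891, 0.3143]
tcp_rot: [-0.16, -3.136, -0.003]
wrist_force: [-0.3, 0.6, 0.6]
width: 0.0681
```

```bash
python3 - <<'E'
from h import *
caps(['green']); plan([.528,-.2895,.033],84)
E
```

```text
green 946 [317. 203.] [ 0.5286 -0.2902  0.047 ] [ 0.0411 -0.4893]
t 25.7 rz 0.2 shift [  0.5  -0.5 128. ] tilt err 0.05 g [ 0.5285 -0.2891  0.161 ] cur yaw 84.2 F [-0.1 -0.6 -0. ] w 0.068 q [ 1.03  0.45 -0.77  1.6   0.33  1.22  1.66]
```

Request:
{"op": "drive_tool", "data": {"plan": [0,0,35,0,0,0,0,0,35,0,0,0,0,0,33,0,0,0,0,0,25,0,0,0,0,0,0,0,0,0]}}

```text
time: 26.1
eef_pos: [0.5269, -0.2895, 0.1842]
tcp_rot: [-0.162, -3.134, -0.003]
wrist_force: [-0.7, 1.0, -0.4]
width: 0.0684
```

Request:
{"op": "drive_tool", "data": {"plan": [0,0,0,0,0,0,0,0,0,0,0,0,0,0,0,0,0,0,0,0,0,0,0,0,0,0,0,0,0,0], "jaw": 1, "force": 30}}

```text
time: 26.52
eef_pos: [0.5292, -0.2906, 0.1901]
tcp_rot: [0.163, 3.133, -0.003]
wrist_force: [-0.9, 1.6, 9.0]
width: 0.0429
```

```bash
python3 - <<'E'
from h import *
plan([.528,-.2895,.033],84)
E
```

```text
t 26.5 rz 0.0 shift [2.  1.3 2.1] tilt err 0.28 g [ 0.5298 -0.291   0.0351] cur yaw 84.0 F [-0.9  1.6  9. ] w 0.0429 q [ 0.97  0.6  -0.7   1.7   0.45  1.01  1.58]
```

Request:
{"op": "drive_tool", "data": {"plan": [0,0,-10,0,0,0,0,0,-30,0,0,0,0,0,-35,0,0,0,0,0,-35,0,0,0,0,0,-35,0,0,0,0,0,-15,0,0,0,0,0,0,0,0,0]}}

```text
time: 27.1
eef_pos: [0.5288, -0.2904, 0.3532]
tcp_rot: [0.163, 3.13, -0.007]
wrist_force: [0.7, 0.0, -1.0]
width: 0.0434
```

```bash
python3 - <<'E'
from h import *
plan(chest(.07,-.05,.19),84)
E
```

```text
t 27.1 rz 0.0 shift [-23.6 440.3   8.2] tilt err 0.5 g [ 0.53   -0.2911  0.1982] cur yaw 84.0 F [ 0.7  0.  -1. ] w 0.0434 q [ 1.04  0.42 -0.78  1.56  0.31  1.28  1.68]
```

Request:
{"op": "drive_tool", "data": {"plan": [-3,36.5,0,0,0,0,-3,36.5,0,0,0,0,-2,36.5,0,0,0,0,-2,36.5,0,0,0,0,-2,36.5,0,0,0,0,-2,36.5,0,0,0,0,-2,36.5,0,0,0,0,-2,36.5,0,0,0,0]}}

```text
time: 27.77
eef_pos: [0.5758, -0.0003, 0.3473]
tcp_rot: [0.164, 3.137, -0.001]
wrist_force: [0.8, -0.6, 0.5]
width: 0.0433
```

Request:
{"op": "drive_tool", "data": {"plan": [-2,37,0,0,0,0,-2,37,0,0,0,0,-2,37,0,0,0,0,0,37,0,0,0,0,0,0,30,0,0,0,0,0,30,0,0,0,0,0,0,0,0,0,0,0,0,0,0,0]}}

```text
time: 28.43
eef_pos: [0.597, 0.144, 0.2862]
tcp_rot: [-0.164, -3.135, 0.002]
wrist_force: [-0.1, -0.0, 0.2]
width: 0.0433
```

```bash
python3 - <<'E'
from h import *
plan(chest(.07,-.05,.047),84)
E
```

```text
t 28.4 rz 0.0 shift [-2.8  0.7 84.2] tilt err 0.16 g [0.5966 0.1439 0.1312] cur yaw 84.0 F [-0.1 -0.   0.2] w 0.0433 q [ 0.34  0.55 -0.87  1.59  0.44  1.21  0.85]
```

Request:
{"op": "drive_tool", "data": {"plan": [-2,0,25,0,0,0,0,0,25,0,0,0,0,0,20,0,0,0,0,0,8,0,0,0,0,0,4,0,0,0,0,0,0,0,0,0,0,0,0,0,0,0,0,0,0,0,0,0]}}

```text
time: 29.1
eef_pos: [0.6, 0.1445, 0.2064]
tcp_rot: [0.164, 3.135, 0.001]
wrist_force: [-0.2, -0.5, -0.5]
width: 0.0431
```

```bash
python3 - <<'E'
from h import *
plan(chest(.07,-.05,.047),84)
E
```

```text
t 29.1 rz 0.0 shift [ 0.8 -0.3  4.4] tilt err 0.13 g [0.6003 0.1445 0.0514] cur yaw 84.0 F [-0.2 -0.5 -0.5] w 0.0431 q [ 0.31  0.64 -0.82  1.65  0.52  1.08  0.8 ]
```

Another 4–5 mm down, then release and retreat.

Request:
{"op": "drive_tool", "data": {"plan": [0,0,2,0,0,0,0,0,2,0,0,0,0,0,1,0,0,0,0,0,0,0,0,0,0,0,0,0,0,0]}}

```text
time: 29.52
eef_pos: [0.5997, 0.1445, 0.201]
tcp_rot: [0.164, 3.136, -0.001]
wrist_force: [-3.9, -2.1, 10.8]
width: 0.0431
```

```bash
python3 - <<'E'
from h import *
plan(chest(.07,-.05,.047),84)
E
```

```text
t 29.5 rz 0.0 shift [ 0.3 -0.1 -1. ] tilt err 0.07 g [0.5998 0.1444 0.046 ] cur yaw 84.0 F [-3.9 -2.1 10.8] w 0.0431 q [ 0.3   0.65 -0.81  1.65  0.52  1.07  0.8 ]
```

Request:
{"op": "drive_tool", "data": {"plan": [0,0,0,0,0,0,0,0,0,0,0,0,0,0,0,0,0,0,0,0,0,0,0,0,0,0,-10,0,0,0,0,0,-30,0,0,0,0,0,-35,0,0,0,0,0,-35,0,0,0], "jaw": 0.33}}

```text
time: 30.18
eef_pos: [0.599, 0.1444, 0.3112]
tcp_rot: [-0.163, -3.136, -0.0]
wrist_force: [1.2, 0.4, 0.5]
width: 0.0571
```

Request:
{"op": "drive_tool", "data": {"plan": [0,0,-35,0,0,0,0,-20,-20,0,0,0,0,-36,0,0,0,0,0,-36,0,0,0,0,0,-36,0,0,0,0,0,0,0,0,0,0]}}

```text
time: 30.68
eef_pos: [0.5862, 0.0087, 0.3649]
tcp_rot: [-0.179, -3.136, 0.007]
wrist_force: [-0.3, -1.3, -0.1]
width: 0.0574
```

```bash
python3 - <<'E'
from h import *
caps(['green'],z=.058); caps(['green'],'scene',z=.058,lo=10); print('mat');caps(['red','blue','yellow','orange'],'scene')
plan([.616,-.274,.2],84)
E
```

```text
green 730 [470. 186.] [0.5985 0.144  0.058 ] [ 0.0691 -0.0504]
green 30 [370. 193.] [0.5981 0.1432 0.058 ] [ 0.0688 -0.0513]
mat
red 108 [291. 297.] [ 0.6149 -0.274   0.047 ] [ 0.1254 -0.4649]
blue 75 [234. 265.] [ 0.4471 -0.2647  0.047 ] [-0.0424 -0.4717]
orange 720 [358. 301.] [ 0.7412 -0.2114  0.047 ] [ 0.2452 -0.3905]
orange 123 [257. 313.] [ 0.5808 -0.3429  0.047 ] [ 0.0981 -0.5368]
t 30.8 rz -0.0 shift [ -60.2 -286.2   10.3] tilt err 0.03 g [0.5861 0.017  0.2103] cur yaw 84.0 F [0.4 1.3 0.6] w 0.0571 q [ 0.61  0.41 -0.9   1.58  0.33  1.31  1.12]
```

Green landed in the bay. Blue has been knocked to (0.447, -0.265), as the task warned could happen. Next is red.

Request:
{"op": "drive_tool", "data": {"plan": [-7.5,-36,0,0,0,0,-7.5,-36,0,0,0,0,-7.5,-36,0,0,0,0,-7.5,-36,0,0,0,0,-7.5,-36,0,0,0,0,-7.5,-36,0,0,0,0,-7.5,-36,5,0,0,0,-7.5,-34,20,0,0,0], "jaw": 0.2}}

```text
time: 31.5
eef_pos: [0.6175, -0.274, 0.3429]
tcp_rot: [0.16, 3.132, -0.002]
wrist_force: [0.8, -0.5, 0.8]
width: 0.0681
```

Request:
{"op": "drive_tool", "data": {"plan": [0,0,10,0,0,0,0,0,0,0,0,0,0,0,0,0,0,0]}}

```text
time: 31.75
eef_pos: [0.6166, -0.2717, 0.3294]
tcp_rot: [-0.16, -3.137, -0.003]
wrist_force: [0.6, 0.2, 0.3]
width: 0.0682
```

```bash
python3 - <<'E'
from h import *
caps(['red','blue','yellow','orange']); plan([.616,-.2745,.033],84)
E
```

```text
red 884 [315. 196.] [ 0.6162 -0.2749  0.047 ] [ 0.1268 -0.4656]
yellow 1416 [168.  35.] [ 0.4836 -0.3686  0.047 ] [ 0.0038 -0.5716]
yellow 93 [202.  51.] [ 0.497  -0.3461  0.047 ] [ 0.015 -0.548]
orange 995 [226. 164.] [ 0.5817 -0.3442  0.047 ] [ 0.0992 -0.538 ]
orange 204 [360. 285.] [ 0.7046 -0.2422  0.047 ] [ 0.2117 -0.4247]
t 31.8 rz 0.2 shift [  0.7  -3.6 142.4] tilt err 0.09 g [ 0.6171 -0.271   0.1754] cur yaw 84.2 F [0.  0.8 0.7] w 0.0683 q [ 0.87  0.6  -0.76  1.38  0.41  1.32  1.56]
```

Request:
{"op": "drive_tool", "data": {"plan": [1,-3,35,0,0,0,0,0,35,0,0,0,0,0,35,0,0,0,0,0,25,0,0,0,0,0,11,0,0,0,0,0,0,0,0,0]}}

```text
time: 32.3
eef_pos: [0.6146, -0.2748, 0.1873]
tcp_rot: [-0.16, -3.135, -0.002]
wrist_force: [-0.7, 0.7, -0.1]
width: 0.0685
```

Request:
{"op": "drive_tool", "data": {"plan": [0,0,0,0,0,0,0,0,0,0,0,0,0,0,0,0,0,0,0,0,0,0,0,0,0,0,0,0,0,0], "jaw": 1}}

```text
time: 32.72
eef_pos: [0.6159, -0.2763, 0.1916]
tcp_rot: [0.163, 3.133, -0.002]
wrist_force: [-0.4, 2.6, 8.5]
width: 0.043
```

```bash
python3 - <<'E'
from h import *
plan([.616,-.2745,.033],84)
E
```

```text
t 32.7 rz 0.0 shift [0.7 1.9 3.6] tilt err 0.25 g [ 0.6165 -0.2765  0.0366] cur yaw 84.0 F [-0.4  2.6  8.5] w 0.043 q [ 0.84  0.73 -0.7   1.49  0.51  1.1   1.5 ]
```

Request:
{"op": "drive_tool", "data": {"plan": [0,0,-10,0,0,0,0,0,-30,0,0,0,0,0,-35,0,0,0,0,0,-35,0,0,0,0,0,-35,0,0,0,0,0,-15,0,0,0,0,0,0,0,0,0]}}

```text
time: 33.3
eef_pos: [0.6155, -0.2764, 0.3551]
tcp_rot: [0.164, 3.13, -0.005]
wrist_force: [0.3, 0.7, -0.5]
width: 0.043
```

```bash
python3 - <<'E'
from h import *
plan(chest(0,-.05,.19),84)
E
```

```text
t 33.3 rz 0.0 shift [131.1 416.5  10.1] tilt err 0.47 g [ 0.6167 -0.2769  0.2001] cur yaw 84.0 F [ 0.3  0.7 -0.5] w 0.043 q [ 0.87  0.58 -0.77  1.35  0.4   1.36  1.57]
```

Request:
{"op": "drive_tool", "data": {"plan": [11,35,0,0,0,0,11,35,0,0,0,0,11,35,0,0,0,0,11,35,0,0,0,0,11,35,0,0,0,0,11,35,0,0,0,0,11,35,0,0,0,0,11,35,0,0,0,0]}}

```text
time: 33.97
eef_pos: [0.5553, 0.0126, 0.3487]
tcp_rot: [0.164, 3.137, -0.001]
wrist_force: [0.2, -0.2, -1.4]
width: 0.0433
```

Request:
{"op": "drive_tool", "data": {"plan": [11,35,0,0,0,0,11,35,0,0,0,0,11,35,0,0,0,0,10,32,0,0,0,0,0,0,30,0,0,0,0,0,30,0,0,0,0,0,0,0,0,0,0,0,0,0,0,0]}}

```text
time: 34.63
eef_pos: [0.5273, 0.1514, 0.2881]
tcp_rot: [-0.163, -3.135, 0.001]
wrist_force: [-0.3, 1.0, -0.3]
width: 0.0428
```

```bash
python3 - <<'E'
from h import *
plan(chest(0,-.05,.0476),84)
E
```

```text
t 34.6 rz 0.0 shift [-3.   0.1 85.5] tilt err 0.17 g [0.5268 0.1513 0.1331] cur yaw 84.0 F [-0.3  1.  -0.3] w 0.0428 q [ 0.42  0.42 -0.94  1.76  0.37  1.15  0.83]
```

Request:
{"op": "drive_tool", "data": {"plan": [-2,0,25,0,0,0,0,0,25,0,0,0,0,0,20,0,0,0,0,0,10,0,0,0,0,0,4,0,0,0,0,0,2,0,0,0,0,0,1,0,0,0,0,0,0,0,0,0]}}

```text
time: 35.3
eef_pos: [0.5303, 0.1517, 0.2029]
tcp_rot: [0.164, 3.136, 0.0]
wrist_force: [0.5, -0.1, -1.5]
width: 0.0428
```

```bash
python3 - <<'E'
from h import *
plan(chest(0,-.05,.0476),84)
E
```

```text
t 35.3 rz 0.0 shift [ 0.7 -0.8  0.3] tilt err 0.1 g [0.5306 0.1517 0.0479] cur yaw 84.0 F [ 0.5 -0.1 -1.5] w 0.0428 q [ 0.35  0.54 -0.87  1.82  0.48  1.01  0.75]
```

Request:
{"op": "drive_tool", "data": {"plan": [0,0,1,0,0,0,0,0,0,0,0,0,0,0,0,0,0,0]}}

```text
time: 35.55
eef_pos: [0.5303, 0.1519, 0.2025]
tcp_rot: [0.164, 3.135, -0.001]
wrist_force: [-4.2, -2.2, 11.8]
width: 0.0434
```

Request:
{"op": "drive_tool", "data": {"plan": [0,0,0,0,0,0,0,0,0,0,0,0,0,0,0,0,0,0,0,0,0,0,0,0,0,0,-10,0,0,0,0,0,-30,0,0,0,0,0,-35,0,0,0,0,0,-35,0,0,0], "jaw": 0.33}}

```text
time: 36.22
eef_pos: [0.5293, 0.1518, 0.3123]
tcp_rot: [-0.162, -3.136, -0.0]
wrist_force: [1.4, 0.4, 1.2]
width: 0.0574
```

Request:
{"op": "drive_tool", "data": {"plan": [0,0,-35,0,0,0,0,-20,-20,0,0,0,0,-36,0,0,0,0,0,-36,0,0,0,0,0,-36,0,0,0,0,0,0,0,0,0,0]}}

```text
time: 36.72
eef_pos: [0.5163, 0.0169, 0.3659]
tcp_rot: [-0.178, -3.136, 0.006]
wrist_force: [0.2, -0.5, -0.2]
width: 0.0569
```

```bash
python3 - <<'E'
from h import *
caps(['green','red'],z=.058); print('mat');caps(['blue','yellow','orange'],'scene')
plan([.447,-.265,.2],84)
E
```

```text
red 54 [442. 175.] [0.5157 0.1276 0.058 ] [-0.0118 -0.0747]
red 753 [468. 187.] [0.5301 0.1512 0.058 ] [ 0.0003 -0.0498]
mat
blue 74 [234. 264.] [ 0.447  -0.2646  0.047 ] [-0.0426 -0.4717]
orange 721 [358. 301.] [ 0.7412 -0.2113  0.047 ] [ 0.2452 -0.3904]
orange 46 [259. 313.] [ 0.5832 -0.3423  0.047 ] [ 0.1005 -0.5359]
t 36.8 rz -0.2 shift [  39.  -293.4   11.2] tilt err 0.04 g [0.5164 0.0228 0.2112] cur yaw 83.8 F [-0.1  0.8 -1. ] w 0.0571 q [ 0.73  0.24 -0.96  1.76  0.21  1.25  1.17]
```

Request:
{"op": "drive_tool", "data": {"plan": [5,-37,0,0,0,0,5,-37,0,0,0,0,5,-37,0,0,0,0,5,-37,0,0,0,0,5,-37,0,0,0,0,5,-37,0,0,0,0,5,-37,10,0,0,0,4,-34,20,0,0,0], "jaw": 0.2}}

```text
time: 37.48
eef_pos: [0.448, -0.2638, 0.3378]
tcp_rot: [0.16, 3.134, -0.004]
wrist_force: [0.7, 0.1, -1.0]
width: 0.0684
```

Request:
{"op": "drive_tool", "data": {"plan": [0,0,10,0,0,0,0,0,0,0,0,0,0,0,0,0,0,0]}}

```text
time: 37.73
eef_pos: [0.448, -0.2613, 0.3257]
tcp_rot: [-0.16, -3.137, -0.003]
wrist_force: [0.2, 0.8, 0.7]
width: 0.0687
```

```bash
python3 - <<'E'
from h import *
caps(['blue','yellow']); plan([.447,-.265,.033],84)
E
```

```text
blue 894 [313. 197.] [ 0.4472 -0.2655  0.047 ] [-0.0423 -0.4725]
yellow 106 [219. 227.] [ 0.4654 -0.3482  0.047 ] [-0.0163 -0.5532]
yellow 806 [200. 250.] [ 0.4845 -0.3684  0.047 ] [ 0.0047 -0.5714]
t 37.8 rz 0.2 shift [  1.1  -4.2 138.4] tilt err 0.06 g [ 0.4485 -0.2609  0.1714] cur yaw 84.2 F [-0.7 -0.7 -0.1] w 0.0683 q [ 1.13  0.24 -0.78  1.81  0.18  1.16  1.77]
```

Request:
{"op": "drive_tool", "data": {"plan": [1,-4,35,0,0,0,0,0,35,0,0,0,0,0,35,0,0,0,0,0,25,0,0,0,0,0,8,0,0,0,0,0,0,0,0,0]}}

```text
time: 38.28
eef_pos: [0.4462, -0.2655, 0.1871]
tcp_rot: [-0.16, -3.136, -0.003]
wrist_force: [-0.5, -0.2, -0.1]
width: 0.068
```

Request:
{"op": "drive_tool", "data": {"plan": [0,0,0,0,0,0,0,0,0,0,0,0,0,0,0,0,0,0,0,0,0,0,0,0,0,0,0,0,0,0], "jaw": 1}}

```text
time: 38.7
eef_pos: [0.447, -0.2669, 0.19]
tcp_rot: [0.163, 3.134, -0.003]
wrist_force: [-0.6, 1.9, 7.2]
width: 0.0433
```

```bash
python3 - <<'E'
from h import *
plan([.447,-.265,.033],84)
E
```

```text
t 38.7 rz 0.1 shift [0.7 2.1 2. ] tilt err 0.22 g [ 0.4475 -0.2672  0.035 ] cur yaw 84.1 F [-0.6  1.9  7.2] w 0.0433 q [ 1.06  0.43 -0.7   1.92  0.35  0.91  1.65]
```

Request:
{"op": "drive_tool", "data": {"plan": [0,0,-10,0,0,0,0,0,-30,0,0,0,0,0,-35,0,0,0,0,0,-35,0,0,0,0,0,-35,0,0,0,0,0,-15,0,0,0,0,0,0,0,0,0]}}

```text
time: 39.28
eef_pos: [0.4468, -0.2669, 0.3532]
tcp_rot: [0.163, 3.131, -0.008]
wrist_force: [1.0, -0.7, -1.3]
width: 0.0435
```

```bash
python3 - <<'E'
from h import *
plan(chest(-.07,-.05,.19),84)
E
```

```text
t 39.3 rz 0.0 shift [ 32.2 424.5   8.2] tilt err 0.47 g [ 0.4478 -0.2678  0.1982] cur yaw 84.0 F [ 1.  -0.7 -1.3] w 0.0435 q [ 1.16  0.22 -0.79  1.77  0.17  1.21  1.79]
```

Request:
{"op": "drive_tool", "data": {"plan": [3,35,0,0,0,0,3,35,0,0,0,0,3,35,0,0,0,0,3,35,0,0,0,0,3,35,0,0,0,0,3,35,0,0,0,0,3,35,0,0,0,0,3,35,0,0,0,0]}}

```text
time: 39.95
eef_pos: [0.4503, 0.0158, 0.3477]
tcp_rot: [0.164, 3.137, -0.002]
wrist_force: [1.5, 0.8, 0.0]
width: 0.0435
```

Request:
{"op": "drive_tool", "data": {"plan": [2,36,0,0,0,0,2,36,0,0,0,0,2,36,0,0,0,0,2,36,0,0,0,0,0,0,30,0,0,0,0,0,30,0,0,0,0,0,0,0,0,0,0,0,0,0,0,0]}}

```text
time: 40.62
eef_pos: [0.4574, 0.1579, 0.2872]
tcp_rot: [-0.162, -3.134, 0.001]
wrist_force: [-0.4, 1.1, -0.8]
width: 0.0433
```

```bash
python3 - <<'E'
from h import *
plan(chest(-.07,-.05,.046),84)
E
```

```text
t 40.6 rz 0.1 shift [-3.2  0.2 86.2] tilt err 0.18 g [0.4569 0.1578 0.1322] cur yaw 84.1 F [-0.4  1.1 -0.8] w 0.0433 q [ 0.55  0.3  -1.09  1.92  0.29  1.1   0.81]
```

Request:
{"op": "drive_tool", "data": {"plan": [-2,0,25,0,0,0,0,0,25,0,0,0,0,0,20,0,0,0,0,0,10,0,0,0,0,0,4,0,0,0,0,0,2,0,0,0,0,0,1,0,0,0,0,0,0,0,0,0]}}

```text
time: 41.28
eef_pos: [0.4606, 0.1579, 0.2018]
tcp_rot: [0.164, 3.136, 0.0]
wrist_force: [-0.2, -0.1, -1.1]
width: 0.0434
```

Request:
{"op": "drive_tool", "data": {"plan": [0,0,1,0,0,0,0,0,0,0,0,0]}}

```text
time: 41.45
eef_pos: [0.4606, 0.1581, 0.201]
tcp_rot: [0.164, 3.135, -0.001]
wrist_force: [-2.7, -1.1, 10.9]
width: 0.0435
```

```bash
python3 - <<'E'
from h import *
plan(chest(-.07,-.05,.046),84)
E
```

```text
t 41.5 rz 0.0 shift [ 0.7 -0.4  0. ] tilt err 0.11 g [0.4609 0.158  0.046 ] cur yaw 84.0 F [-2.7 -1.1 10.9] w 0.0435 q [ 0.44  0.44 -0.98  1.99  0.45  0.95  0.69]
```

Contact on the floor. I'll release, retreat clear and make the final check.

Request:
{"op": "drive_tool", "data": {"plan": [0,0,0,0,0,0,0,0,0,0,0,0,0,0,0,0,0,0,0,0,0,0,0,0,0,0,-10,0,0,0,0,0,-30,0,0,0,0,0,-35,0,0,0,0,0,-35,0,0,0], "jaw": 0.33}}

```text
time: 42.12
eef_pos: [0.4595, 0.1582, 0.3112]
tcp_rot: [-0.162, -3.136, -0.001]
wrist_force: [0.9, -0.4, 0.3]
width: 0.0575
```

Request:
{"op": "drive_tool", "data": {"plan": [0,0,-35,0,0,0,0,-20,-35,0,0,0,0,-36,-35,0,0,0,0,-36,-35,0,0,0,0,-36,0,0,0,0,0,0,0,0,0,0]}}

```text
time: 42.62
eef_pos: [0.4478, 0.037, 0.4396]
tcp_rot: [0.175, 3.134, -0.005]
wrist_force: [-0.9, -1.9, -1.4]
width: 0.0575
```

```bash
python3 - <<'E'
from h import *
caps(['green','red','blue'],z=.058); print(arm.state()['time'])
snap('wrist','w9.png'); snap('scene','s9.png')
a=cv2.imread('pics/w9.png');b=cv2.imread('pics/s9.png')[60:360]
cv2.imwrite('pics/f.png',cv2.resize(np.vstack([a[:330],b]),None,fx=.95,fy=.95))
E
```

```text
red 393 [421. 228.] [0.5303 0.1511 0.058 ] [ 0.0005 -0.0499]
blue 468 [426. 171.] [0.4605 0.1573 0.058 ] [-0.0696 -0.0504]
42.6667
```

View pics/f.png

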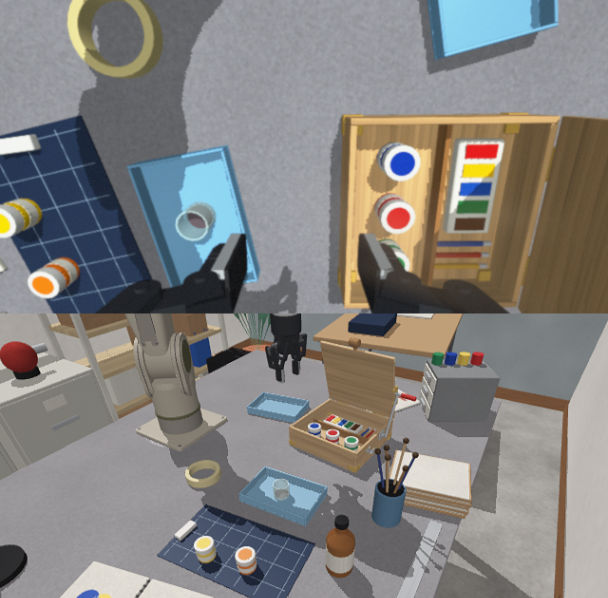

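All is in place: blue, red and green stand in the front bay, the empty is in the tray, yellow and orange are on the mat, and the lid is propped. Handing in.

```bash
python3 -c "
from h import *
print(arm.finish_job())"
```

```text
the job is handed in; nothing more can be done
None
```

The job is handed in at about 43 s of the 210 s allowed, and my last check found everything in place; no verdict was reported.

- **Lid and rod:** I opened the lid upright by its knob and swung the rod's pin into the keeper slot. I then lowered the lid onto the rod, to about 75° (1.3 rad), before reaching inside.
- **Empty jar:** the front bay held only one empty. It stands in the middle of the right-hand rinse tray.
- **New jars:** blue, red and green stand in the front bay, at about -70, 0 and +70 mm along it. Yellow and orange were not touched and stand on the mat. The blue jar was knocked about 3 cm aside during the run, so I found it again before picking it up.

The last pictures show the lid propped, all the jars standing, and the gripper clear. Green was half hidden by a finger in the last wrist picture, so it was not measured again there. It had measured at its spot after placing, and the scene camera shows it in the bay. Wrist forces stayed under about 27 N in every reading I took, and none of my checks disagreed.

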